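Load the bench centrifuge in balance, lock the rotor cover, shut the lid and start it

ROBOT

A 6-joint arm with a two-finger parallel gripper is mounted at the origin on a cart in front of the work surface, level with it; the furniture and walls round the work are solid. World frame = base frame: x ahead of the robot, y to its left, z up, the work surface at z = 0. Lengths are in m, angles in rad, forces in N, time in s.
With the tool pointing down it reaches from about 0.25 to 0.725 m from the base axis. Payload 4 kg.
Tool frame: the origin (TCP) lies at the very end of the fingers, on their centre line; the grasp point (between the pads) lies 19 mm behind it; x points along the fingers, z is the direction in which the jaws open and shut, and the axes are right-handed (so a half turn about x gives the same grasp; the last joint's range is limited). The gripper opens to 85 mm and grips with 20 to 120 N. Pads are 22 mm wide; open, the fingers measure 114 mm over their backs; the gripper's body (76 mm by 85 mm) begins 54 mm behind the grasp point. The pads swing forward as they close: fully open they stand 13 mm farther back than shut.
Start: joints at [-1.316, 0.241, 0.005, 1.335, 0, 1.571], TCP at [0.126, -0.484, 0.231] pointing down, gripper open.
Joint ranges: [-2.72, 2.72], [-1.05, 1.87], [-1.09, 1.28], [-1.99, 2.15], [-1.42, 1.44], [-3.14, 3.14]. Speed limits (rad/s): [2.79, 2.79, 3.14, 3.14, 3.14, 3.14].

INTERFACE

Orientations are given as a unit quaternion [x, y, z, w].
In Python, from workcell import bot gives the robot as it stands.
- The arm moves only by the tool apply_moves, never from a script. Its argument "targets" is one flat list of numbers, 7 for each row, row after row: the shift along the tool's x, y, z in units of 25 cm (1.0 is 25 cm), then the turn, a rotation vector about the tool's x, y, z in units of 0.5 rad (1.0 is 0.5 rad), then the opening, from 0 (shut) to 1 (fully open). In form: [tx, ty, tz, wx, wy, wz, claw, tx, ty, tz, wx, wy, wz, claw, ...]. A call has 1 to 12 rows; each row is the pose to reach, as a shift and turn from the pose commanded when the call began, along the tool's axes at that moment; what a row does not reach only later rows make up. A row lasts 1/12 s, in which the tool goes at most 41.7 mm and 7.16 degrees, less where a joint would pass 70% of its speed; a pose out of reach is approached as far as the arm can. A call with a number of a shift or a turn outside -1 to 1 is refused whole. A call with a gripper value outside its range is refused whole. The fingers move at their own pace and stop on an object; the grip force is fixed at half the most. Time passes only in rows, so rows that repeat a pose let the fingers close. It gives the time, the measured TCP pose, the force and the opening at its end, in the units of the state.
- bot.get_obs(): the state, without advancing time (a new reading comes with each control period).
- bot.camera(name): name is "scene" or "side" or "wrist"; returns (picture, depth): 384x512x3 uint8, red, green, blue; 384x512 float32, m along the optical axis (not along the pixel's ray), 0 where there is no reading.
- bot.camera_params(name): a dict with "fx", "fy", "cx", "cy" (pixels), "T" (4x4, takes a point from camera to world coordinates); the wrist camera has in their place "tool_from_camera" (4x4, takes a point from camera to tool coordinates, whose origin is the TCP and whose axes are the tool frame's). Camera axes: x right, y up, looking along -z (the intrinsics and any distortion apply to the point x, -y, -z); pixel columns grow to the right and rows downward; lengths in m; the calibration is good to about 2 mm. The wrist camera is an equidistant fisheye: a pixel r from the principal point sees the ray r / f radians off the axis. A picture is of the moment at which its call begins: read the wrist's pose just before it. camera_params takes no time and is no camera call.
- bot.job_done(): hands the job in, once; it reports no verdict.
The state is a dict: "clock": time; "joint_pos": joint angles; "joint_vel": joint speeds; "tau": joint torques, N m; "eef_pos": TCP position; "tool_rot": TCP orientation; "ft_force": force on the tool from outside, world axes, zero at the start; "ft_torque": the same for the moment, N m; "grip_width": finger opening in m.
Only numpy, scipy, OpenCV 4.12 (cv2) and the standard library are available. Lean on these libraries where they do the work, as an engineer would, in place of code of your own. Each camera call takes 0.05 s, during which the arm holds its last target.

TASK

Get the small bench centrifuge running: put every sample tube from the rack's left row into the rotor, right down in the sleeves and balanced so that each tube has another one straight across from it, using the water-filled balance tube from the rack's right row only when the number of samples is odd. Then set the rotor cover on the hub with its slots over the cross pins and turn it clockwise until it drops fully home and is locked, lower the lid shut without slamming it, and only then press the start key. Leave the bottles and the timer standing.

Things in the scene. Friction and masses are not known exactly. Their poses are not given: they have to be found in the camera images.
- sample_1_mid (a point): a patient's blood tube (up to three; an absent one has no reading), anywhere in the rack's left row, 49 mm apart. 90 mm tall: body 12 mm wide, round bottom, cap 16 mm wide over the top 27 mm (take it by the cap from above). Point on its axis half-way up, 45 mm above its bottom; z up. In the rack the bottom is at z = 0.009, the cap from z = 0.072 to 0.099.
- sample_2_mid (a point): a patient's blood tube (up to three; an absent one has no reading), anywhere in the rack's left row, 49 mm apart. 90 mm tall: body 12 mm wide, round bottom, cap 16 mm wide over the top 27 mm (take it by the cap from above). Point on its axis half-way up, 45 mm above its bottom; z up. In the rack the bottom is at z = 0.009, the cap from z = 0.072 to 0.099.
- sample_3_mid (a point): a patient's blood tube (up to three; an absent one has no reading), anywhere in the rack's left row, 49 mm apart. 90 mm tall: body 12 mm wide, round bottom, cap 16 mm wide over the top 27 mm (take it by the cap from above). Point on its axis half-way up, 45 mm above its bottom; z up. In the rack the bottom is at z = 0.009, the cap from z = 0.072 to 0.099.
- balance_mid (a point): water-filled balance tube, same size and point as a sample tube (half-way up, 45 mm above its bottom), always present: it alone stands in the rack's right row, at the end nearest the robot. It stays there when the samples are even in number.
- rack: tube rack, fixed, 62 x 160 mm, 63 mm high; origin at the centre of its underside, y along its length, pointing away from the robot (within 15 degrees), x to the right. Two rows of six 17 mm square holes, at x = -12.5 and +12.5 mm, about 24.5 mm apart along y.
- centrifuge: bench centrifuge, fixed, white, 212 x 172 mm; origin on the rotor's axis at the worktop; x away from the robot, to the lid's hinge. Its open bowl is 133 mm wide, rim at z = 0.120; in front of it a 50 mm wide step at z = 0.090 with a dark display and the start key.
- rotor_hub (a point): point on the rotor's upright axis, level with the rim ring the cover sits on (z = 0.068). The hub is a 22 mm post with a conical nose, 33 mm high from here. A 6 mm cross pin runs through it along this frame's x axis, 18 mm above this point, out to 21 mm from the axis both ways. The rotor (116 mm wide) is braked and gives way only to about 0.9 N m.
- place_1 (a point): mouth of a tube sleeve of the rotor, on its axis, level with the rim ring (z = 0.068), 40 mm from the rotor axis. 19 mm wide at the mouth, 16 mm inside, 56 mm deep: a seated tube stands 34 mm proud of this point. At 45 degrees from the rotor's x axis; place 3 is straight across.
- place_2 (a point): mouth of a tube sleeve of the rotor, on its axis, level with the rim ring (z = 0.068), 40 mm from the rotor axis. 19 mm wide at the mouth, 16 mm inside, 56 mm deep: a seated tube stands 34 mm proud of this point. At 135 degrees from the rotor's x axis; place 4 is straight across.
- place_3 (a point): mouth of a tube sleeve of the rotor, on its axis, level with the rim ring (z = 0.068), 40 mm from the rotor axis. 19 mm wide at the mouth, 16 mm inside, 56 mm deep: a seated tube stands 34 mm proud of this point. At 225 degrees from the rotor's x axis; place 1 is straight across.
- place_4 (a point): mouth of a tube sleeve of the rotor, on its axis, level with the rim ring (z = 0.068), 40 mm from the rotor axis. 19 mm wide at the mouth, 16 mm inside, 56 mm deep: a seated tube stands 34 mm proud of this point. At 315 degrees from the rotor's x axis; place 2 is straight across.
- rotor_cover: loose rotor cover, an inverted aluminium pan, 116 mm wide, flat top 41 mm above its lower edge, black bar grip on it, about 0.26 kg; origin at the centre of the lower edge, z up, x along the bar. A bush inside has two entry slots for the hub's cross pin, under the two ends of the bar (either way round will do; about 8 degrees and 1.5 mm of play).
- cover_grip (a point): centre of the cover's black bar grip: 60 mm long along this frame's x axis, 16 mm wide along y, 27 mm tall (13.5 mm above and below this point), 54.5 mm above the cover's lower edge. z up. The cover's flat top lies right under the bar.
- cover_seat (a point): centre of the cover's lower edge, axes as cover_grip. Lowered with the bar along the cross pin, the cover stops on the pin 6 mm above its seat; turned clockwise (from above, little torque) by 58 to 74 degrees, where it meets a stop, it drops those 6 mm into the locking notch when let down or let go: then this point coincides with rotor_hub.
- lid (a joint): angle of the centrifuge's lid in rad: 0 shut, about 1.6 (upright) at the start. The hinge is stiff (0.5 N m of friction, lid 0.35 kg): the lid stays where it is left and must be brought down all the way, for instance by pushing its outer face near the free edge. A tall analyser stands behind to the right: there is more room behind the lid's left half.
- lid_hinge (a point): middle of the lid's hinge line, 86 mm beyond the rotor axis, z = 0.1205; the frame turns with the lid, its y axis is the hinge line and points to the centrifuge's left.
- lid_edge (a point): middle of the lid's free edge on its outer face, 172 mm along the lid from the hinge line and 25 mm out. Axes turn with the lid: z is the outward normal (up when shut, away from the robot when open), x points to the hinge end. The lid is a pan 172 x 172 mm, 25 mm deep; shut, its top is at z = 0.146. A grey lip 70 mm wide stands 14 mm out from the free edge.
- start_key (a joint): travel of the start key in m: 0 released, 0.006 fully pressed (about 5 N), springs back.
- start_key_top (a point): centre of the top of the start key, a white 24 mm round push button on the step at the front right of the centrifuge, its top about 22 mm above the step; pressed straight down.
- bottle_tall: white reagent bottle, 55 mm across, 125 mm tall, bystander; origin at the centre of its underside, z up.
- bottle_mid: white reagent bottle, 48 mm across, 105 mm tall, bystander; origin at the centre of its underside, z up.
- bottle_brown: brown reagent bottle, 40 mm across, 85 mm tall, bystander; origin at the centre of its underside, z up.
- timer: bench timer standing on edge, 21 x 62 x 54 mm, bystander; origin at the centre of its underside, z up.

How it is judged:
On the way, in this order (a step that is already met when the one before it is completed fails the run):
1. all samples are seated in the rotor, each tube with another straight across (the balance tube in use only if the samples are odd) (((horizontal distance between sample_1_mid and place_1 below 0.008 m and z of sample_1_mid in the frame of rotor_hub below -0.004 m) or (horizontal distance between sample_1_mid and place_2 below 0.008 m and z of sample_1_mid in the frame of rotor_hub below -0.004 m) or (horizontal distance between sample_1_mid and place_3 below 0.008 m and z of sample_1_mid in the frame of rotor_hub below -0.004 m) or (horizontal distance between sample_1_mid and place_4 below 0.008 m and z of sample_1_mid in the frame of rotor_hub below -0.004 m)) and ((horizontal distance between sample_2_mid and place_1 below 0.008 m and z of sample_2_mid in the frame of rotor_hub below -0.004 m) or (horizontal distance between sample_2_mid and place_2 below 0.008 m and z of sample_2_mid in the frame of rotor_hub below -0.004 m) or (horizontal distance between sample_2_mid and place_3 below 0.008 m and z of sample_2_mid in the frame of rotor_hub below -0.004 m) or (horizontal distance between sample_2_mid and place_4 below 0.008 m and z of sample_2_mid in the frame of rotor_hub below -0.004 m)) and ((horizontal distance between sample_3_mid and place_1 below 0.008 m and z of sample_3_mid in the frame of rotor_hub below -0.004 m) or (horizontal distance between sample_3_mid and place_2 below 0.008 m and z of sample_3_mid in the frame of rotor_hub below -0.004 m) or (horizontal distance between sample_3_mid and place_3 below 0.008 m and z of sample_3_mid in the frame of rotor_hub below -0.004 m) or (horizontal distance between sample_3_mid and place_4 below 0.008 m and z of sample_3_mid in the frame of rotor_hub below -0.004 m)) and (not ((horizontal distance between sample_1_mid and place_1 below 0.008 m and z of sample_1_mid in the frame of rotor_hub below -0.004 m) or (horizontal distance between sample_2_mid and place_1 below 0.008 m and z of sample_2_mid in the frame of rotor_hub below -0.004 m) or (horizontal distance between sample_3_mid and place_1 below 0.008 m and z of sample_3_mid in the frame of rotor_hub below -0.004 m) or (horizontal distance between balance_mid and place_1 below 0.008 m and z of balance_mid in the frame of rotor_hub below -0.004 m)) or (horizontal distance between sample_1_mid and place_3 below 0.008 m and z of sample_1_mid in the frame of rotor_hub below -0.004 m) or (horizontal distance between sample_2_mid and place_3 below 0.008 m and z of sample_2_mid in the frame of rotor_hub below -0.004 m) or (horizontal distance between sample_3_mid and place_3 below 0.008 m and z of sample_3_mid in the frame of rotor_hub below -0.004 m) or (horizontal distance between balance_mid and place_3 below 0.008 m and z of balance_mid in the frame of rotor_hub below -0.004 m)) and (not ((horizontal distance between sample_1_mid and place_3 below 0.008 m and z of sample_1_mid in the frame of rotor_hub below -0.004 m) or (horizontal distance between sample_2_mid and place_3 below 0.008 m and z of sample_2_mid in the frame of rotor_hub below -0.004 m) or (horizontal distance between sample_3_mid and place_3 below 0.008 m and z of sample_3_mid in the frame of rotor_hub below -0.004 m) or (horizontal distance between balance_mid and place_3 below 0.008 m and z of balance_mid in the frame of rotor_hub below -0.004 m)) or (horizontal distance between sample_1_mid and place_1 below 0.008 m and z of sample_1_mid in the frame of rotor_hub below -0.004 m) or (horizontal distance between sample_2_mid and place_1 below 0.008 m and z of sample_2_mid in the frame of rotor_hub below -0.004 m) or (horizontal distance between sample_3_mid and place_1 below 0.008 m and z of sample_3_mid in the frame of rotor_hub below -0.004 m) or (horizontal distance between balance_mid and place_1 below 0.008 m and z of balance_mid in the frame of rotor_hub below -0.004 m)) and (not ((horizontal distance between sample_1_mid and place_2 below 0.008 m and z of sample_1_mid in the frame of rotor_hub below -0.004 m) or (horizontal distance between sample_2_mid and place_2 below 0.008 m and z of sample_2_mid in the frame of rotor_hub below -0.004 m) or (horizontal distance between sample_3_mid and place_2 below 0.008 m and z of sample_3_mid in the frame of rotor_hub below -0.004 m) or (horizontal distance between balance_mid and place_2 below 0.008 m and z of balance_mid in the frame of rotor_hub below -0.004 m)) or (horizontal distance between sample_1_mid and place_4 below 0.008 m and z of sample_1_mid in the frame of rotor_hub below -0.004 m) or (horizontal distance between sample_2_mid and place_4 below 0.008 m and z of sample_2_mid in the frame of rotor_hub below -0.004 m) or (horizontal distance between sample_3_mid and place_4 below 0.008 m and z of sample_3_mid in the frame of rotor_hub below -0.004 m) or (horizontal distance between balance_mid and place_4 below 0.008 m and z of balance_mid in the frame of rotor_hub below -0.004 m)) and (not ((horizontal distance between sample_1_mid and place_4 below 0.008 m and z of sample_1_mid in the frame of rotor_hub below -0.004 m) or (horizontal distance between sample_2_mid and place_4 below 0.008 m and z of sample_2_mid in the frame of rotor_hub below -0.004 m) or (horizontal distance between sample_3_mid and place_4 below 0.008 m and z of sample_3_mid in the frame of rotor_hub below -0.004 m) or (horizontal distance between balance_mid and place_4 below 0.008 m and z of balance_mid in the frame of rotor_hub below -0.004 m)) or (horizontal distance between sample_1_mid and place_2 below 0.008 m and z of sample_1_mid in the frame of rotor_hub below -0.004 m) or (horizontal distance between sample_2_mid and place_2 below 0.008 m and z of sample_2_mid in the frame of rotor_hub below -0.004 m) or (horizontal distance between sample_3_mid and place_2 below 0.008 m and z of sample_3_mid in the frame of rotor_hub below -0.004 m) or (horizontal distance between balance_mid and place_2 below 0.008 m and z of balance_mid in the frame of rotor_hub below -0.004 m))), for 0.2 s.
2. the rotor cover is turned and dropped home on the hub, locked (all of step 1 and horizontal distance between cover_seat and rotor_hub below 0.004 m and z of cover_seat in the frame of rotor_hub below 0.003 m and angle between cover_seat's own z axis and vertical below 0.06 rad and angle between the x axis of cover_seat and the x axis of rotor_hub, either way round between 0.8 and 1.36 rad), for 0.2 s.
3. the lid is shut (all of step 2 and value of joint lid below 0.035 rad), for 0.2 s.
4. the start key is pressed with the lid shut (horizontal distance between cover_seat and rotor_hub below 0.004 m and z of cover_seat in the frame of rotor_hub below 0.003 m and angle between cover_seat's own z axis and vertical below 0.06 rad and angle between the x axis of cover_seat and the x axis of rotor_hub, either way round between 0.8 and 1.36 rad and value of joint lid below 0.035 rad and value of joint start_key above 0.004 m), for 0.05 s.
At the end, for the whole second after the job is handed in: Each sample is in a sleeve (8 mm off axis, 7 mm off the bottom at most), opposite sleeves both full or both empty; cover within 4 mm of the axis, 3 mm of its seat, 46 to 78 degrees from the pin; lid within 0.035 rad of shut; start key pressed (over 4 mm) after that, now released (all of step 3 and value of joint start_key below 0.003 m and linear speed of rotor_cover below 0.02 m/s); the robot touches nothing.
It fails at once if the lid is slammed (over 2.5 rad/s downward) (velocity of joint lid below -2.5 rad/s).
It fails at once if the start key is pressed while the lid is open (value of joint start_key above 0.004 m and value of joint lid above 0.1 rad).
It fails at once if a bottle or the timer is knocked over (angle between any of bottle_tall, bottle_mid, bottle_brown, timer's own z axis and vertical above 0.6 rad).
Of sample_1, sample_2, sample_3 only 1 to 3 are there at a start; the rules pass over those that are not, and their reading is None.
At some moment in a run one of rotor_cover may be knocked a few centimetres aside while the robot is not near it.
It also fails if it takes over 210 s, if anything falls off the work surface, if the arm or the gripper's body presses on something with over 40 N, if the wrist force passes 120 N, or if a joint passes its speed limit or range.

## Working session

There is one attempt and no reset: what is moved stays moved. The work goes in short steps, Python scripts to look and compute and a tool call to move; the robot and the scene stay as the last step left them, time stands still between calls to the robot, and variables do not carry over. Pictures are saved under pics/ and viewed, and the job is handed in when it is done.

Besides the shell and the picture viewer there is one more tool, called as name(argument=value, ...) on one line, values as JSON. apply_moves: Moves the arm, as the interface text tells. Its arguments: {"type":"object","properties":{"targets":{"type":"array"}},"required":["targets"]}

```bash
ls; mkdir -p pics; python3 - <<'E'
from workcell import bot
import cv2
o=bot.get_obs(); print(o)
for n in ["scene","side","wrist"]:
    p=bot.camera_params(n); print(n,p)
    im,d=bot.camera(n); cv2.imwrite(f"pics/{n}0.png",im[:,:,::-1]); 
    import numpy as np; np.save(f"pics/{n}0d.npy",d)
E
```

```text
pics
{'clock': 0.0, 'joint_pos': array([-1.31598675e+00,  2.41430260e-01,  3.70118138e-03,  1.33521469e+00,
       -3.27206362e-05,  1.57082254e+00]), 'joint_vel': array([-0.0007464 ,  0.00146402,  0.00061583,  0.00024234,  0.00093468,
        0.00135286]), 'tau': array([ 8.23450705e-05, -3.72321618e+01,  2.52406025e+01,  1.71307015e-02,
        1.68970041e-04, -6.53285745e-07]), 'eef_pos': array([ 0.12585716, -0.48322929,  0.23039555]), 'tool_rot': array([ 0.4328795 ,  0.56007951, -0.43196923,  0.5588639 ]), 'ft_force': array([ 0.07943126, -0.11874077, -0.08523899]), 'ft_torque': array([-0.03083643, -0.00431248, -0.01724147]), 'grip_width': 0.08543065096121322}
scene {'fx': 349.2388734510906, 'fy': 349.2388734510906, 'cx': 251.37173170981092, 'cy': 190.2246975119978, 'T': array([[ 0.72213771,  0.51543324, -0.46135203,  0.15887151],
       [-0.69155136,  0.52196774, -0.49930591, -0.5519988 ],
       [-0.01654799,  0.67961626,  0.73338115,  0.75663966],
       [ 0.        ,  0.        ,  0.        ,  1.        ]])}
side {'fx': 389.97796078492337, 'fy': 389.97796078492337, 'cx': 253.86248096688502, 'cy': 193.16226328372312, 'T': array([[ 0.92140616,  0.23027115, -0.31302696,  0.24738548],
       [-0.38852763,  0.5302455 , -0.75358211, -0.85985807],
       [-0.00754708,  0.81597482,  0.57803817,  0.66576101],
       [ 0.        ,  0.        ,  0.        ,  1.        ]])}
wrist {'fx': 297.3186396354542, 'fy': 297.3186396354542, 'cx': 256.3358460008777, 'cy': 191.9471915451315, 'tool_from_camera': array([[-9.39329608e-04,  2.93008093e-01, -9.56109500e-01,
        -1.42096162e-01],
       [ 5.62547832e-04,  9.56109925e-01,  2.93007671e-01,
         7.40368388e-02],
       [ 9.99999401e-01, -2.62626546e-04, -1.06293343e-03,
        -1.01978455e-03],
       [ 0.00000000e+00,  0.00000000e+00,  0.00000000e+00,
         1.00000000e+00]])}
```

View pics/scene0.png

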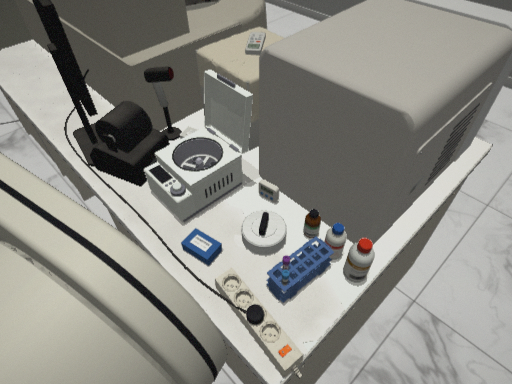

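View pics/side0.png

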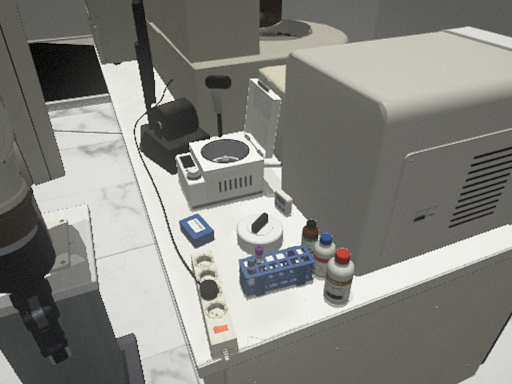

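View pics/wrist0.png

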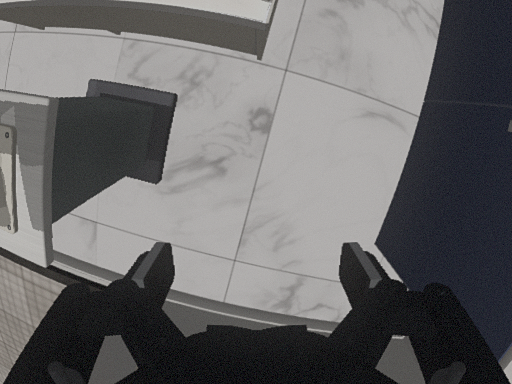

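```bash
python3 - <<'E'
import cv2
a=cv2.imread('pics/scene0.png'); b=cv2.imread('pics/side0.png')
cv2.imwrite('pics/sc_a.png',cv2.resize(a[60:300,140:380],(720,600)[::1] and None,fx=2.5,fy=2.5,interpolation=cv2.INTER_CUBIC))
cv2.imwrite('pics/sd_a.png',cv2.resize(b[70:310,160:380],None,fx=2.5,fy=2.5,interpolation=cv2.INTER_CUBIC))
E
```

```text
(no output)
```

View pics/sc_a.png

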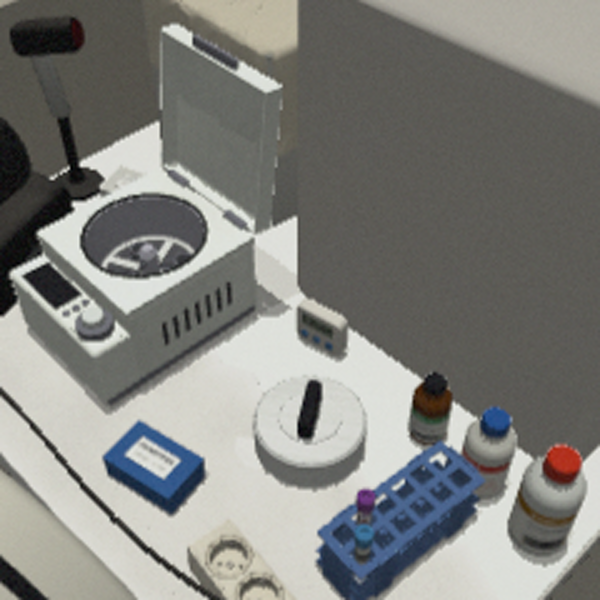

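View pics/sd_a.png

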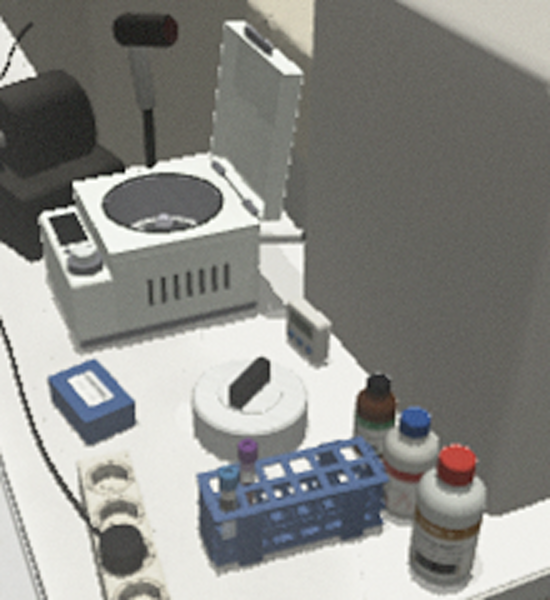

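```bash
cat > h.py <<'E'
import numpy as np, cv2
from scipy.spatial.transform import Rotation as R
from workcell import bot
def wristT(o=None):
    o=o or bot.get_obs(); M=np.eye(4); M[:3,:3]=R.from_quat(o['tool_rot']).as_matrix(); M[:3,3]=o['eef_pos']
    return M@bot.camera_params('wrist')['tool_from_camera']
def rays(name,uv,T=None):
    p=bot.camera_params(name); uv=np.atleast_2d(np.asarray(uv,float))
    x=(uv[:,0]-p['cx'])/p['fx']; y=(uv[:,1]-p['cy'])/p['fy']
    if name=='wrist':
        r=np.hypot(x,y); s=np.where(r>1e-9,np.sin(r)/np.maximum(r,1e-9),1)
        d=np.c_[x*s,-y*s,-np.cos(r)]
    else:
        d=np.c_[x,-y,-np.ones(len(x))]; T=p['T']
    return T[:3,3],d@T[:3,:3].T,d
def plane(name,uv,z,T=None):
    c,d,_=rays(name,uv,T); return c+d*((z-c[2])/d[:,2])[:,None]
def dep(name,uv,depth,T=None):
    c,d,dl=rays(name,uv,T); uv=np.atleast_2d(uv).astype(int)
    k=depth[uv[:,1],uv[:,0]]/(-dl[:,2]); return c+d*k[:,None]
def proj(name,P,T=None):
    p=bot.camera_params(name); P=np.atleast_2d(P)
    if name!='wrist': T=p['T']
    q=(P-T[:3,3])@T[:3,:3]; a,b,c=q[:,0],-q[:,1],-q[:,2]
    if name=='wrist':
        rr=np.hypot(a,b); th=np.arctan2(rr,c); return np.c_[p['cx']+p['fx']*th*a/rr,p['cy']+p['fy']*th*b/rr]
    return np.c_[p['cx']+p['fx']*a/c,p['cy']+p['fy']*b/c]
def snap(tag):
    o=bot.get_obs(); T=wristT(o); im,d=bot.camera('wrist')
    bgr=im[:,:,::-1].copy(); cv2.imwrite(f'pics/{tag}.png',bgr); np.savez(f'pics/{tag}.npz',im=bgr,d=d,T=T); return bgr,d,T
def load(tag):
    z=np.load(f'pics/{tag}.npz'); return z['im'],z['d'],z['T']
def cmd(pos=None,Rm=None):
    """delta from current measured pose to desired, in tool units"""
    o=bot.get_obs(); R0=R.from_quat(o['tool_rot']); 
    t=R0.inv().apply(np.asarray(pos)-o['eef_pos'])/0.25 if pos is not None else np.zeros(3)
    w=(R0.inv()*Rm).as_rotvec()/0.5 if Rm is not None else np.zeros(3)
    print('cmd',np.round(t,3),np.round(w,3))
def down(yaw):
    """tool x down, jaw axis z at yaw in world"""
    z=np.array([np.cos(yaw),np.sin(yaw),0]); x=np.array([0,0,-1.]); return R.from_matrix(np.c_[x,np.cross(z,x),z])
E
python3 - <<'E'
from h import *
a=cv2.imread('pics/scene0.png'); d=np.load('pics/scene0d.npy')
f=lambda u,v:(140+u/2.5,60+v/2.5)
pts=dict(purple=(366,496),teal=(366,535),hub=(148,252),grip=(310,408),gripA=(313,385),gripB=(306,432),key=(95,318),timer=(322,320),lidtop=(215,52),lidtl=(165,30),lidtr=(278,95),rackA=(322,560),rackB=(440,450),rackC=(485,475),brown=(434,385),blue=(495,420),red=(562,460),box=(155,460))
for k,v in pts.items(): print(k,np.round(dep('scene',f(*v),d)[0],4))
o=bot.get_obs(); r=R.from_quat(o['tool_rot']).as_matrix(); print(r)
E
```

```text
purple [ 0.4889 -0.302   0.0955]
teal [ 0.4603 -0.328   0.0965]
hub [0.5462 0.079  0.0993]
grip [ 0.5374 -0.1854  0.0682]
gripA [ 0.5615 -0.1657  0.0659]
gripB [ 0.5184 -0.1989  0.0598]
key [0.4384 0.0257 0.1122]
timer [ 0.6448 -0.0977  0.0483]
lidtop [0.6638 0.0792 0.297 ]
lidtl [0.6641 0.1619 0.2895]
lidtr [ 0.6726 -0.0035  0.28  ]
rackA [ 0.4518 -0.2871  0.0086]
rackB [ 0.5932 -0.3047  0.0626]
rackC [ 0.6125 -0.3466  0.0448]
brown [ 0.6351 -0.2597  0.085 ]
blue [ 0.629  -0.3339  0.1046]
red [ 0.6208 -0.4064  0.1247]
box [ 0.4018 -0.1035  0.0312]
[[-4.03167191e-04  9.67725890e-01  2.52004840e-01]
 [ 1.60353263e-03  2.52005162e-01 -9.67724562e-01]
 [-9.99998633e-01  1.39431901e-05 -1.65338025e-03]]
```

```bash
python3 - <<'E'
from h import *
cmd([0.40,-0.29,0.26],down(-np.pi/2))
cmd([0.126,-0.484,0.30],down(-np.pi/2))
E
```

```text
cmd [-0.117  1.256 -0.472] [ 0.51  -0.003  0.   ]
cmd [-0.278 -0.     0.002] [ 0.51  -0.003  0.   ]
```

apply_moves(targets=[-0.12, 0.2, -0.1, 0.1, 0, 0, 0.5, -0.12, 0.4, -0.2, 0.25, 0, 0, 0.5, -0.12, 0.6, -0.3, 0.4, 0, 0, 0.5, -0.12, 0.8, -0.4, 0.51, 0, 0, 0.5, -0.12, 1.0, -0.47, 0.51, 0, 0, 0.5, -0.12, 1.0, -0.47, 0.51, 0, 0, 0.5, -0.12, 1.0, -0.47, 0.51, 0, 0, 0.5, -0.12, 1.0, -0.47, 0.51, 0, 0, 0.5, -0.12, 1.0, -0.47, 0.51, 0, 0, 0.5])

```text
clock: 0.9
eef_pos: [0.3393, -0.3059, 0.261]
tool_rot: [0.499, 0.501, -0.499, 0.501]
ft_force: [-0.5, -0.2, -0.1]
grip_width: 0.0427
```

```bash
python3 - <<'E'
from h import *
cmd([0.40,-0.29,0.26],down(-np.pi/2))
snap('w1')
E
```

```text
cmd [ 0.004  0.243 -0.063] [ 0.008 -0.001  0.002]
```

View pics/w1.png

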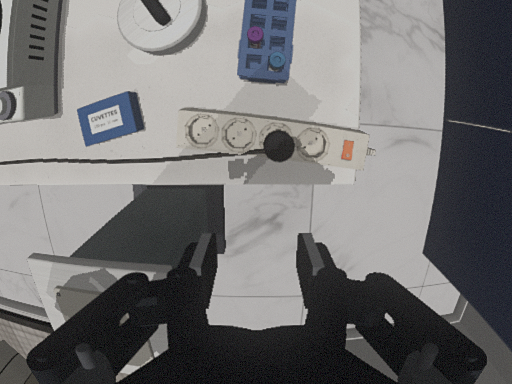

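apply_moves(targets=[0, 0.15, 0, 0, 0, 0, 0.4, 0, 0.3, 0, 0, 0, 0, 0.4, 0, 0.4, 0, 0, 0, 0, 0.4, 0, 0.4, 0, 0, 0, 0, 0.4, 0, 0.4, 0, 0, 0, 0, 0.4])

```text
clock: 1.37
eef_pos: [0.4379, -0.3082, 0.2603]
tool_rot: [-0.5, -0.5, 0.501, -0.499]
ft_force: [-0.9, 0.5, -0.4]
grip_width: 0.0343
```

```bash
python3 - <<'E'
from h import *
snap('w2')
E
```

```text
(no output)
```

View pics/w2.png

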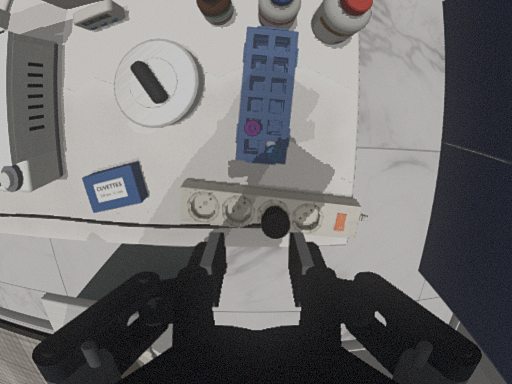

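```bash
python3 - <<'E'
from h import *
for tag in ['w1','w2']:
    im,d,T=load(tag); hsv=cv2.cvtColor(im,cv2.COLOR_BGR2HSV)
    for n,lo,hi in [('purple',(135,70,40),(165,255,255)),('teal',(85,70,60),(105,255,255))]:
        m=cv2.inRange(hsv,lo,hi); k,l,s,c=cv2.connectedComponentsWithStats(m)
        for i in range(1,k):
            if s[i,4]>30:
                ys,xs=np.where(l==i); P=dep('wrist',np.c_[xs,ys],d,T)
                top=P[(P[:,2]>0.094)&(P[:,2]<0.105)]
                print(tag,n,s[i],c[i],'plane',plane('wrist',c[i],0.099,T)[0].round(4), 'top depth',len(top), top.mean(0).round(4) if len(top) else '', P[:,2].max().round(3))
E
```

```text
w1 purple [247  26  16  17 205] [254.73170732  33.86829268] plane [ 0.4856 -0.3031  0.099 ] top depth 199 [ 0.4861 -0.3031  0.0975] 0.403
w1 teal [269  52  17  16 193] [276.78756477  59.42487047] plane [ 0.4587 -0.3253  0.099 ] top depth 191 [ 0.459  -0.3254  0.0977] 0.101
w2 purple [244 120  17  16 198] [251.95454545 127.60606061] plane [ 0.4869 -0.3032  0.099 ] top depth 197 [ 0.4867 -0.3032  0.0977] 0.1
w2 teal [266 145  16  17 136] [273.26470588 153.10294118] plane [ 0.4604 -0.3251  0.099 ] top depth 131 [ 0.46   -0.3254  0.0978] 0.1
```

apply_moves(targets=[-0.1, 0, -0.15, 0, 0, 0, 0.4, -0.16, 0, -0.3, 0, 0, 0, 0.4, -0.16, 0, -0.45, 0, 0, 0, 0.4, -0.16, 0, -0.6, 0, 0, 0, 0.4, -0.16, 0, -0.75, 0, 0, 0, 0.4, -0.16, 0, -0.9, 0, 0, 0, 0.4, -0.16, 0, -1.0, 0, 0, 0, 0.4, -0.16, 0, -1.0, 0, 0, 0, 0.4, -0.16, 0, -1.0, 0, 0, 0, 0.4])

```text
clock: 2.17
eef_pos: [0.4372, -0.0573, 0.3018]
tool_rot: [0.5, 0.5, -0.5, 0.5]
ft_force: [0.5, -0.5, -0.2]
grip_width: 0.0342
```

apply_moves(targets=[0, 0, -0.15, 0, 0, 0, 0.4, 0, 0, -0.3, 0, 0, 0, 0.4, 0, 0, -0.45, 0, 0, 0, 0.4, 0, 0, -0.55, 0, 0, 0, 0.4, 0, 0, -0.55, 0, 0, 0, 0.4, 0, 0, -0.55, 0, 0, 0, 0.4, 0, 0, -0.55, 0, 0, 0, 0.4])

```text
clock: 2.75
eef_pos: [0.4409, 0.031, 0.3012]
tool_rot: [0.495, 0.521, -0.48, 0.503]
ft_force: [0.8, -0.3, -0.1]
grip_width: 0.034
```

```bash
python3 - <<'E'
from h import *
im,d,T=snap('w3')
cv2.imwrite('pics/w3z.png',cv2.resize(im[0:200,156:356],None,fx=3,fy=3,interpolation=cv2.INTER_CUBIC))
E
```

```text
(no output)
```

View pics/w3.png

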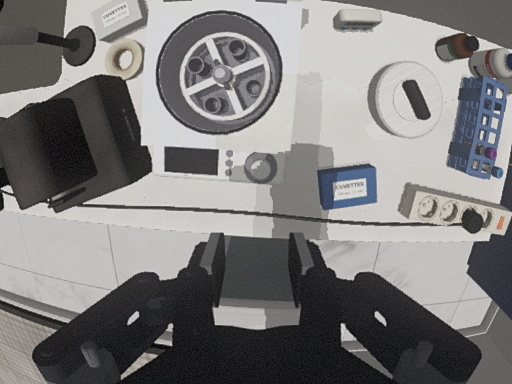

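View pics/w3z.png

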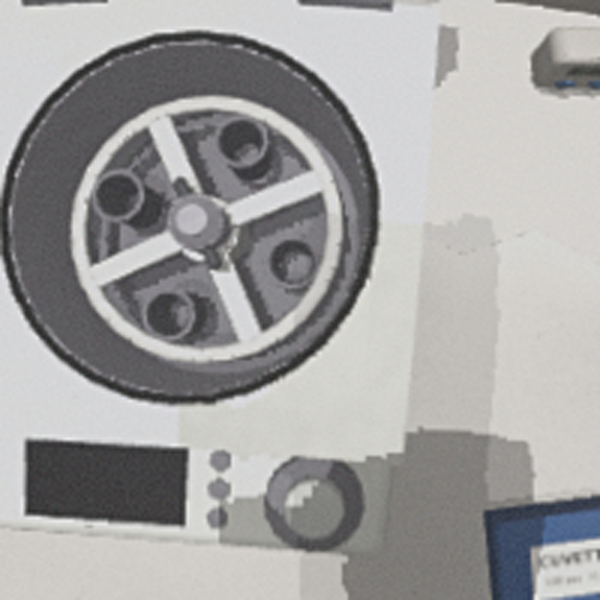

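```bash
python3 - <<'E'
from h import *
o=bot.get_obs(); print(o['joint_pos'].round(3),o['joint_vel'].round(3),o['eef_pos']); print(R.from_quat(o['tool_rot']).as_matrix().round(3))
E
```

```text
[0.048 0.105 0.02  1.487 0.033 3.14 ] [ 0.002  0.    -0.001  0.001  0.001  0.001] [0.4409014  0.03113928 0.30123613]
[[-0.003  0.999  0.049]
 [ 0.033  0.049 -0.998]
 [-0.999 -0.001 -0.033]]
```

```bash
python3 - <<'E'
from h import *
im,d,T=load('w3')
f=lambda p:(156+p[0]/3,p[1]/3)
for n,p,z in [('hub',(195,218),0.101),('s1',(243,143),.068),('s2',(118,195),.068),('s3',(172,315),.068),('s4',(297,264),.068),('pinA',(178,187),.086),('pinB',(213,260),.086),('key',(305,500),.112),('keyc',(314,503),.112)]:
    print(n,plane('wrist',f(p),z,T)[0].round(4),dep('wrist',f(p),d,T)[0].round(4))
# ring points by depth
ys,xs=np.mgrid[20:140,170:300]; P=dep('wrist',np.c_[xs.ravel(),ys.ravel()],d,T)
c=np.array([0.545,0.082]); r=np.hypot(*(P[:,:2]-c).T)
m=(abs(P[:,2]-.068)<.004)&(r>.05)&(r<.06); print(m.sum(), P[m].mean(0))
Q=P[m];A=np.c_[2*Q[:,:2],np.ones(len(Q))];s=np.linalg.lstsq(A,(Q[:,:2]**2).sum(1),rcond=None)[0];print('circ',s[:2],np.sqrt(s[2]+s[0]**2+s[1]**2))
# bowl rim at z=.12
r=np.hypot(*(P[:,:2]-c).T);m=(abs(P[:,2]-.12)<.003);print('z120',m.sum())
m=(abs(P[:,2]-.12)<.003)&(r<.07);Q=P[m];A=np.c_[2*Q[:,:2],np.ones(len(Q))];s=np.linalg.lstsq(A,(Q[:,:2]**2).sum(1),rcond=None)[0];print('circ',s[:2],np.sqrt(s[2]+s[0]**2+s[1]**2))
E
```

```text
hub [0.5485 0.0835 0.101 ] [0.5486 0.0837 0.1001]
s1 [0.5845 0.0702 0.068 ] [0.5927 0.0748 0.0239]
s2 [0.5617 0.122  0.068 ] [0.5654 0.1293 0.0379]
s3 [0.5103 0.0967 0.068 ] [0.5097 0.1056 0.0174]
s4 [0.5336 0.0453 0.068 ] [0.5363 0.0474 0.0143]
pinA [0.5627 0.0933 0.086 ] [0.5627 0.0933 0.0858]
pinB [0.5331 0.0779 0.086 ] [0.533  0.0775 0.0889]
key [0.4429 0.0362 0.112 ] [0.4427 0.0363 0.1111]
keyc [0.4419 0.0328 0.112 ] [0.4417 0.0328 0.1108]
1150 [0.55387259 0.08938414 0.06701363]
circ [0.54707808 0.08400395] 0.05410912256697765
z120 4941
circ [0.54600111 0.08285639] 0.06707309529319813
```

```bash
python3 - <<'E'
from h import *
cmd([0.487,-0.3032,0.30],down(np.radians(-20)))
cmd([0.44,-0.15,0.30],down(np.radians(-60)))
E
```

```text
cmd [-0.039  0.118  1.344] [-2.345 -0.059 -0.036]
cmd [-0.019 -0.039  0.723] [-0.949 -0.065 -0.013]
```

apply_moves(targets=[-0.02, 0, 0.12, -0.2, -0.06, 0, 0.4, -0.02, 0, 0.24, -0.4, -0.06, 0, 0.4, -0.02, 0, 0.36, -0.6, -0.06, 0, 0.4, -0.02, 0, 0.48, -0.8, -0.06, 0, 0.4, -0.02, 0, 0.6, -1, -0.06, 0, 0.4, -0.02, -0.02, 0.72, -1, -0.06, 0, 0.4, -0.02, -0.04, 0.8, -1, -0.06, 0, 0.4, -0.02, -0.04, 0.8, -1, -0.06, 0, 0.4])

```text
clock: 3.47
eef_pos: [0.44, -0.1722, 0.2992]
tool_rot: [0.349, 0.615, -0.345, 0.617]
ft_force: [0.5, 0.3, 0.7]
grip_width: 0.0343
```

```bash
python3 - <<'E'
from h import *
cmd([0.487,-0.3032,0.20],down(np.radians(-20)))
E
```

```text
cmd [ 0.396 -0.113  0.546] [-1.354  0.004 -0.012]
```

apply_moves(targets=[0.05, 0, 0.12, -0.2, 0, 0, 0.4, 0.1, -0.03, 0.24, -0.4, 0, 0, 0.4, 0.2, -0.06, 0.36, -0.6, 0, 0, 0.4, 0.3, -0.09, 0.48, -0.8, 0, 0, 0.4, 0.39, -0.113, 0.546, -1, 0, 0, 0.4, 0.39, -0.113, 0.546, -1, 0, 0, 0.4, 0.39, -0.113, 0.546, -1, 0, 0, 0.4])

```text
clock: 4.05
eef_pos: [0.4878, -0.2988, 0.1998]
tool_rot: [0.186, 0.683, -0.18, 0.683]
ft_force: [-1.2, 0.1, 0.3]
grip_width: 0.0342
```

```bash
python3 - <<'E'
from h import *
cmd([0.487,-0.3032,0.13],down(np.radians(-20)))
snap('w4')
E
```

```text
cmd [ 0.279 -0.019  0.007] [-0.348 -0.002 -0.016]
```

View pics/w4.png

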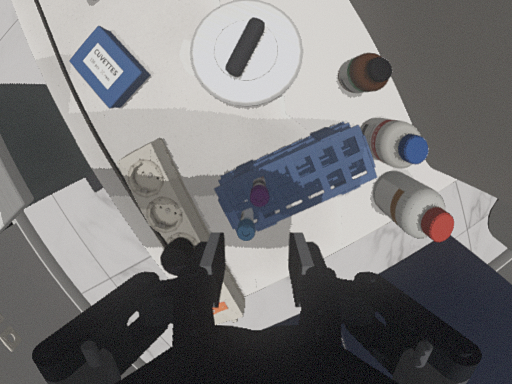

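```bash
python3 - <<'E'
from h import *
im,d,T=load('w4'); 
for n,(x0,y0,x1,y1) in dict(purple=(240,170,280,215),teal=(228,205,265,245)).items():
    ys,xs=np.mgrid[y0:y1,x0:x1]; P=dep('wrist',np.c_[xs.ravel(),ys.ravel()],d,T)
    m=(P[:,2]>.093)&(P[:,2]<.104); Q=P[m]; print(n,m.sum(),Q.mean(0).round(4),(Q.min(0)+Q.max(0)).round(4)/2, np.ptp(Q,axis=0).round(4))
E
```

```text
purple 301 [ 0.4873 -0.3022  0.0975] [ 0.48715 -0.30265  0.0967 ] [0.0166 0.0167 0.0068]
teal 287 [ 0.4611 -0.3242  0.0975] [ 0.46875 -0.32045  0.09665] [0.0348 0.0265 0.0069]
```

apply_moves(targets=[0.1, -0.017, 0.006, -0.2, 0, -0.016, 0.4, 0.2, -0.017, 0.006, -0.35, 0, -0.016, 0.4, 0.3, -0.017, 0.006, -0.35, 0, -0.016, 0.4, 0.4, -0.017, 0.006, -0.35, 0, -0.016, 0.4, 0.46, -0.017, 0.006, -0.35, 0, -0.016, 0.4, 0.515, -0.017, 0.006, -0.35, 0, -0.016, 0.4, 0.515, -0.017, 0.006, -0.35, 0, -0.016, 0.4])

```text
clock: 4.68
eef_pos: [0.4883, -0.3008, 0.0723]
tool_rot: [0.121, 0.696, -0.121, 0.697]
ft_force: [-0.2, 0.5, 1.1]
grip_width: 0.0341
```

```bash
python3 - <<'E'
from h import *
cmd([0.4872,-0.3029,0.07],down(np.radians(-20)))
o=bot.get_obs(); print(o['eef_pos'])
snap('w5')
E
```

```text
cmd [ 0.009 -0.009 -0.001] [0.01  0.002 0.001]
[ 0.48826492 -0.30077794  0.07227067]
```

View pics/w5.png

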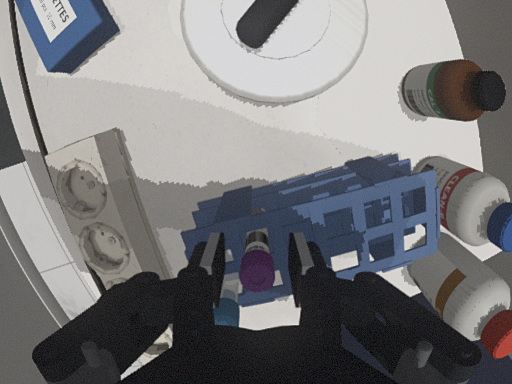

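apply_moves(targets=[0, -0.008, 0, 0, 0, 0, 0.4, 0, -0.008, 0, 0, 0, 0, 0.0, 0, -0.008, 0, 0, 0, 0, 0.0, 0, -0.008, 0, 0, 0, 0, 0.0, 0, -0.008, 0, 0, 0, 0, 0.0, 0, -0.008, 0, 0, 0, 0, 0.0, 0, -0.008, 0, 0, 0, 0, 0.0])

```text
clock: 5.32
eef_pos: [0.4894, -0.3053, 0.0753]
tool_rot: [0.12, 0.694, -0.123, 0.699]
ft_force: [0.1, -0.0, 6.4]
grip_width: 0.0144
```

apply_moves(targets=[-0.05, 0, 0, 0, 0, 0, 0, -0.15, 0, 0, 0, 0, 0, 0, -0.3, 0, 0, 0, 0, 0, 0, -0.45, 0, 0, 0, 0, 0, 0, -0.6, 0, 0, 0, 0, 0, 0, -0.65, 0, 0, 0, 0, 0, 0, -0.65, 0, 0, 0, 0, 0, 0, -0.65, 0, 0, 0, 0, 0, 0])

```text
clock: 5.98
eef_pos: [0.4884, -0.3045, 0.2371]
tool_rot: [0.12, 0.694, -0.123, 0.699]
ft_force: [0.1, 0.2, -1.1]
grip_width: 0.0142
```

```bash
python3 - <<'E'
from h import *
o=bot.get_obs();print(o['joint_pos'].round(3))
im,d,T=snap('w6')
cmd([0.5610,0.1213,0.22],down(np.radians(-19.8)))
E
```

```text
[-5.570e-01  3.850e-01  2.210e-01  1.400e+00 -1.000e-03  1.359e+00]
cmd [ 0.058  1.7   -0.299] [0.001 0.007 0.003]
```

View pics/w6.png

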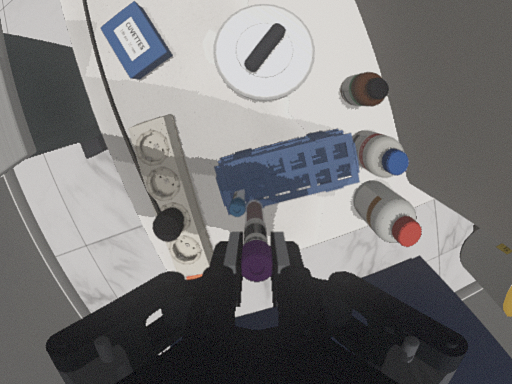

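```bash
python3 - <<'E'
from h import *
im,d,T=load('w6')
o=bot.get_obs();M=np.eye(4);M[:3,:3]=R.from_quat(o['tool_rot']).as_matrix();M[:3,3]=o['eef_pos']
Ti=bot.camera_params('wrist')['tool_from_camera']
for v in range(196,285,6):
    xs=np.arange(238,276); P=dep('wrist',np.c_[xs,np.full(len(xs),v)],d,Ti)
    m=abs(P[:,1])<.012
    m&=(abs(P[:,2])<.012)&(P[:,0]<.08)
    if m.sum(): print(v,xs[m].min(),xs[m].max(),P[m].mean(0).round(4),P[m][:,2].min().round(4),P[m][:,2].max().round(4))
E
```

```text
202 247 261 [ 0.0557  0.007  -0.0026] -0.0077 0.0024
208 246 263 [ 0.0446  0.0066 -0.0022] -0.0081 0.0038
214 245 263 [ 0.0337  0.0065 -0.0025] -0.0085 0.0034
220 245 264 [ 0.0236  0.0066 -0.0021] -0.0081 0.0038
226 245 265 [ 0.0144  0.0066 -0.0017] -0.0077 0.0042
232 238 275 [ 0.0035  0.0079 -0.0015] -0.0103 0.0085
238 238 275 [-0.0035  0.0077 -0.0013] -0.01 0.0081
244 238 275 [-0.012   0.0085 -0.0011] -0.0096 0.0078
250 238 275 [-0.0184  0.0086 -0.0009] -0.0092 0.0074
256 238 275 [-0.023   0.0079 -0.0009] -0.009 0.0071
262 238 275 [-0.0239  0.0053 -0.0009] -0.0086 0.0068
268 238 275 [-0.0239  0.0021 -0.0009] -0.0085 0.0068
274 238 275 [-0.0246 -0.0009 -0.0009] -0.0087 0.0068
280 238 275 [-0.0252 -0.0039 -0.0007] -0.0087 0.007
```

```bash
python3 - <<'E'
from h import *
d=np.load('pics/scene0d.npy')
for p in [(158,73),(150,73),(168,75),(172,130),(160,95),(125,130),(150,140),(85,90),(60,30),(75,70),(45,8)]: print(p,dep('scene',p,d)[0].round(3))
E
```

```text
(158, 73) [0.614 0.333 0.241]
(150, 73) [0.597 0.351 0.24 ]
(168, 75) [0.631 0.309 0.237]
(172, 130) [0.623 0.344 0.021]
(160, 95) [0.609 0.345 0.164]
(125, 130) [0.436 0.252 0.172]
(150, 140) [ 0.159 -0.552  0.757]
(85, 90) [0.406 0.359 0.263]
(60, 30) [0.406 0.364 0.419]
(75, 70) [0.403 0.362 0.32 ]
(45, 8) [0.394 0.362 0.471]
```

apply_moves(targets=[0.03, 0.15, 0, 0, 0, 0, 0, 0.06, 0.3, 0, 0, 0, 0, 0, 0.06, 0.45, -0.05, 0, 0, 0, 0, 0.06, 0.6, -0.1, 0, 0, 0, 0, 0.06, 0.75, -0.15, 0, 0, 0, 0, 0.06, 0.9, -0.15, 0, 0, 0, 0, 0.06, 1.0, -0.2, 0, 0, 0, 0, 0.06, 1.0, -0.2, 0, 0, 0, 0, 0.06, 1.0, -0.2, 0, 0, 0, 0])

```text
clock: 6.78
eef_pos: [0.5241, -0.0504, 0.2182]
tool_rot: [0.119, 0.697, -0.121, 0.697]
ft_force: [0.6, -0.0, -0.6]
grip_width: 0.0143
```

```bash
python3 - <<'E'
from h import *
cmd([0.5610,0.1213,0.22],down(np.radians(-19.8)))
im,d,T=snap('w7')
E
```

```text
cmd [-0.009  0.696 -0.091] [ 0.008 -0.     0.006]
```

View pics/w7.png

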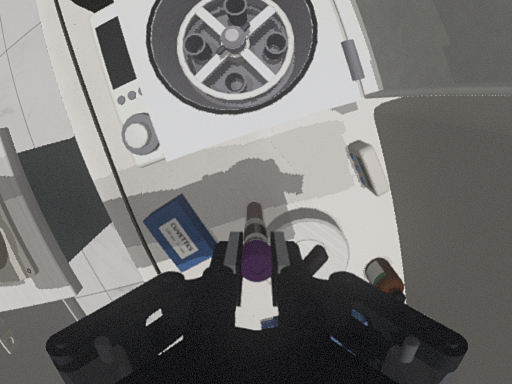

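```bash
python3 - <<'E'
from h import *
im,d,T=load('w7')
cv2.imwrite('pics/w7z.png',cv2.resize(im[0:120,165:305],None,fx=5,fy=5,interpolation=cv2.INTER_CUBIC))
E
```

```text
(no output)
```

View pics/w7z.png

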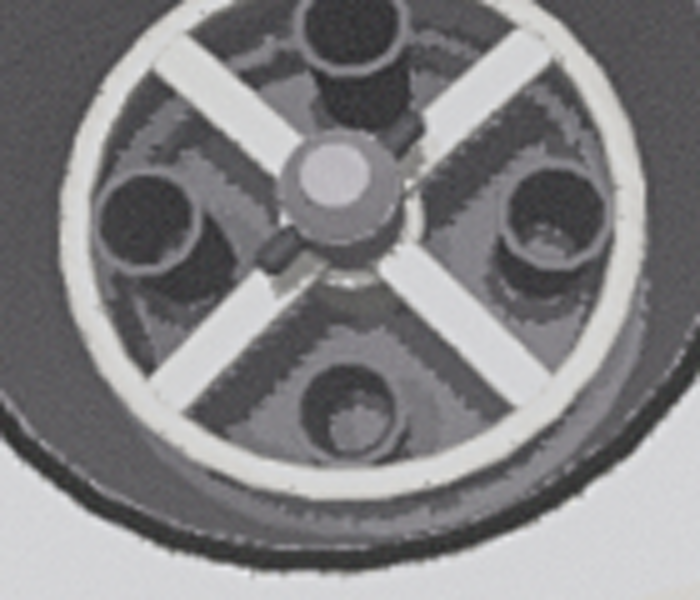

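```bash
python3 - <<'E'
from h import *
im,d,T=load('w7')
f=lambda p:(165+p[0]/5,p[1]/5)
S=[]
for n,p,z in [('A',(553,214),.068),('B',(352,18),.068),('C',(149,220),.068),('D',(350,411),.068),('hub',(335,175),.101),('pa',(408,128),.088),('pb',(278,250),.088)]:
    P=plane('wrist',f(p),z,T)[0]; S.append(P); print(n,P.round(4),dep('wrist',f(p),d,T)[0].round(4))
S=np.array(S); c=S[:4].mean(0);print(c.round(4))
for k in range(4): v=S[k]-c; print(np.hypot(*v[:2]).round(4),np.degrees(np.arctan2(v[1],v[0])).round(1))
v=S[5]-S[6];print('pin',np.degrees(np.arctan2(v[1],v[0])))
E
```

```text
A [0.5859 0.0712 0.068 ] [0.5904 0.0772 0.0326]
B [0.5631 0.1234 0.068 ] [0.5641 0.13   0.0491]
C [0.5121 0.098  0.068 ] [0.5084 0.106  0.0379]
D [0.5358 0.047  0.068 ] [0.5336 0.0516 0.0166]
hub [0.549  0.0848 0.101 ] [0.549  0.0849 0.1006]
pa [0.5643 0.092  0.088 ] [0.5643 0.0918 0.0885]
pb [0.5346 0.0782 0.088 ] [0.5347 0.0781 0.0888]
[0.5492 0.0849 0.068 ]
0.0391 -20.5
0.0409 70.2
0.0394 160.5
0.0402 -109.5
pin 24.840330924334634
```

```bash
python3 - <<'E'
from h import *
cmd([0.5625,0.1216,0.215],down(np.radians(-19.8)))
E
```

```text
cmd [ 0.012  0.704 -0.09 ] [0.004 0.001 0.006]
```

apply_moves(targets=[0.012, 0.15, 0, 0, 0, 0, 0, 0.012, 0.3, -0.03, 0, 0, 0, 0, 0.012, 0.45, -0.06, 0, 0, 0, 0, 0.012, 0.6, -0.09, 0, 0, 0, 0, 0.012, 0.7, -0.09, 0, 0, 0, 0, 0.012, 0.7, -0.09, 0, 0, 0, 0, 0.012, 0.7, -0.09, 0, 0, 0, 0])

```text
clock: 7.42
eef_pos: [0.5634, 0.12, 0.2154]
tool_rot: [0.12, 0.696, -0.122, 0.697]
ft_force: [0.3, -0.8, 1.1]
grip_width: 0.0143
```

```bash
python3 - <<'E'
from h import *
cmd([0.5625,0.1216,0.215],down(np.radians(-19.8)))
im,d,T=snap('w8')
cv2.imwrite('pics/w8z.png',cv2.resize(im[150:290,180:340],None,fx=4,fy=4,interpolation=cv2.INTER_CUBIC))
E
```

```text
cmd [ 0.002  0.005 -0.006] [0.002 0.004 0.006]
```

View pics/w8z.png

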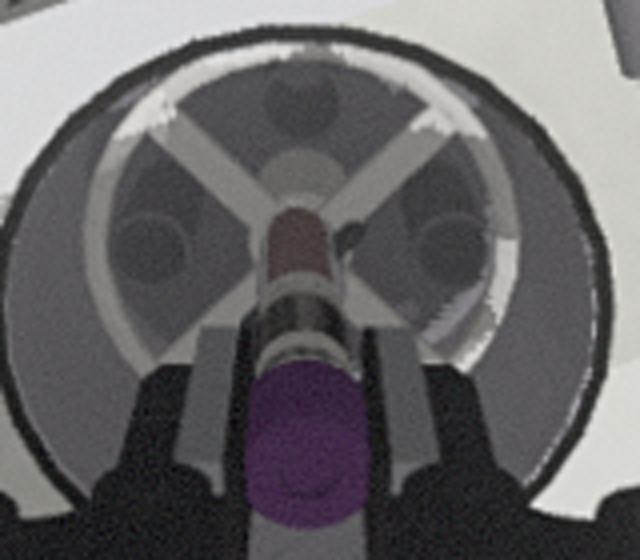

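View pics/w8.png

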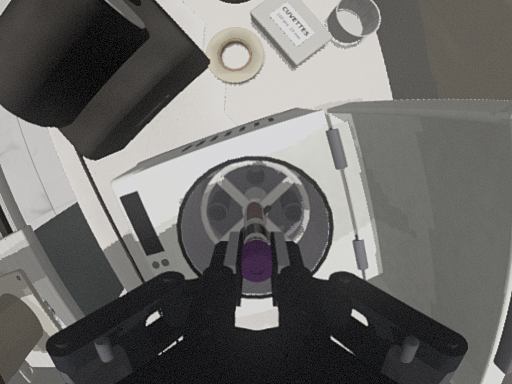

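```bash
python3 - <<'E'
from h import *
im,d,T=load('w8')
f=lambda p:(180+p[0]/4,150+p[1]/4)
Q={}
for n,p in [('A',(451,250)),('B',(302,101)),('C',(149,247))]:
    P=plane('wrist',f(p),.068,T)[0]; Q[n]=P; print(n,P.round(4),dep('wrist',f(p),d,T)[0].round(4))
c=(Q['A']+Q['C'])/2; print('c',c.round(4),Q['B']-c)
Ti=bot.camera_params('wrist')['tool_from_camera']
for v in range(196,262,6):
    xs=np.arange(238,276); P=dep('wrist',np.c_[xs,np.full(len(xs),v)],d,Ti)
    m=(abs(P[:,1])<.014)&(abs(P[:,2])<.012)&(P[:,0]<.08)
    if m.sum(): print(v,P[m].mean(0).round(4),P[m][:,2].min().round(4),P[m][:,2].max().round(4))
E
```

```text
A [0.5863 0.0727 0.068 ] [0.5862 0.0634 0.0455]
B [0.5631 0.1236 0.068 ] [0.5604 0.1162 0.0364]
C [0.5121 0.1002 0.068 ] [0.5057 0.0924 0.0434]
c [0.5492 0.0865 0.068 ] [0.01388891 0.03716093 0.        ]
202 [ 0.0559  0.0069 -0.0026] -0.0077 0.0024
208 [ 0.0454  0.0063 -0.0026] -0.0091 0.0037
214 [ 0.0342  0.0063 -0.0025] -0.0086 0.0034
220 [ 0.0236  0.0066 -0.0021] -0.0081 0.0038
226 [ 0.0146  0.0065 -0.0018] -0.0078 0.0042
232 [ 0.0034  0.0079 -0.0015] -0.0104 0.0086
238 [-0.0037  0.0078 -0.0013] -0.0099 0.0082
244 [-0.012   0.0086 -0.0011] -0.0096 0.0078
250 [-0.0184  0.0086 -0.0009] -0.0092 0.0075
256 [-0.023   0.008  -0.0009] -0.0089 0.0072
```

apply_moves(targets=[0, 0.007, 0.003, 0, 0, 0, 0, 0.1, 0.007, 0.003, 0, 0, 0, 0, 0.2, 0.007, 0.003, 0, 0, 0, 0, 0.28, 0.007, 0.003, 0, 0, 0, 0, 0.34, 0.007, 0.003, 0, 0, 0, 0, 0.38, 0.007, 0.003, 0, 0, 0, 0, 0.42, 0.007, 0.003, 0, 0, 0, 0, 0.42, 0.007, 0.003, 0, 0, 0, 0])

```text
clock: 8.13
eef_pos: [0.564, 0.1202, 0.11]
tool_rot: [0.121, 0.696, -0.123, 0.697]
ft_force: [0.4, -0.2, -1.8]
grip_width: 0.0143
```

apply_moves(targets=[0.05, 0, 0, 0, 0, 0, 0, 0.09, 0, 0, 0, 0, 0, 0, 0.12, 0, 0, 0, 0, 0, 0, 0.13, 0, 0, 0, 0, 0, 0, 0.13, 0, 0, 0, 0, 0, 0])

```text
clock: 8.55
eef_pos: [0.565, 0.1212, 0.079]
tool_rot: [0.121, 0.696, -0.122, 0.698]
ft_force: [-0.6, -0.3, -1.3]
grip_width: 0.0146
```

apply_moves(targets=[0, 0, 0, 0, 0, 0, 0.35, 0, 0, 0, 0, 0, 0, 0.35, 0, 0, 0, 0, 0, 0, 0.35, 0, 0, 0, 0, 0, 0, 0.35, -0.1, 0, 0, 0, 0, 0, 0.35, -0.25, 0, 0, 0, 0, 0, 0.35, -0.4, 0, 0, 0, 0, 0, 0.35, -0.55, 0, 0, 0, 0, 0, 0.35, -0.65, 0, 0, 0, 0, 0, 0.35, -0.65, 0, 0, 0, 0, 0, 0.35])

```text
clock: 9.38
eef_pos: [0.5679, 0.1225, 0.2493]
tool_rot: [0.122, 0.691, -0.12, 0.702]
ft_force: [0.7, -0.3, 1.1]
grip_width: 0.03
```

```bash
python3 - <<'E'
from h import *
im,d,T=snap('w9')
hsv=cv2.cvtColor(im,cv2.COLOR_BGR2HSV); m=cv2.inRange(hsv,(130,60,20),(168,255,255)); ys,xs=np.where(m>0); P=dep('wrist',np.c_[xs,ys],d,T)
print(len(xs),xs.mean(),ys.mean(),P.mean(0),np.percentile(P[:,2],[2,50,98]))
t=P[abs(P[:,2]-np.percentile(P[:,2],95))<.004]; print(t.mean(0), len(t))
cmd([0.461,-0.325,0.22],down(np.radians(-19.8)))
E
```

```text
1777 227.0928531232414 282.114237478897 [0.55298751 0.15457563 0.27818732] [0.09966862 0.32659786 0.35139603]
[0.57588849 0.13830839 0.34896697] 254
cmd [ 0.101 -1.827  0.205] [ 0.001  0.022 -0.006]
```

View pics/w9.png

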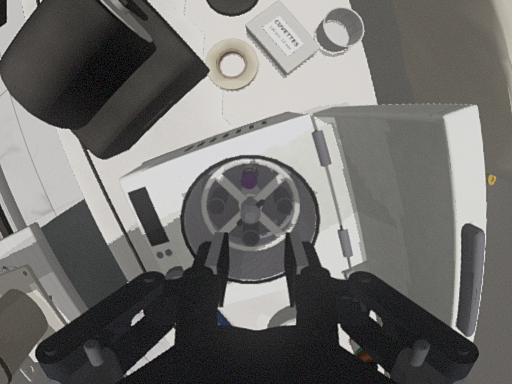

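apply_moves(targets=[0, -0.15, 0, 0, 0, 0, 0.4, 0, -0.3, 0, 0, 0, 0, 0.4, 0, -0.45, 0.05, 0, 0.02, 0, 0.4, 0, -0.6, 0.1, 0, 0.02, 0, 0.4, 0, -0.75, 0.1, 0, 0.02, 0, 0.4, 0, -0.9, 0.1, 0, 0.02, 0, 0.4, 0, -1.0, 0.1, 0, 0.02, 0, 0.4, 0, -1.0, 0.1, 0, 0.02, 0, 0.4])

```text
clock: 10.1
eef_pos: [0.5012, -0.126, 0.2409]
tool_rot: [0.123, 0.7, -0.124, 0.693]
ft_force: [-0.6, -0.1, 0.2]
grip_width: 0.034
```

```bash
python3 - <<'E'
from h import *
cmd([0.461,-0.325,0.20],down(np.radians(-19.8)))
E
```

```text
cmd [ 0.165 -0.802  0.124] [-0.011 -0.018  0.007]
```

apply_moves(targets=[0.0, -0.15, 0, 0, -0.01, 0, 0.4, 0.05, -0.3, 0.04, 0, -0.018, 0, 0.4, 0.1, -0.45, 0.08, 0, -0.018, 0, 0.4, 0.16, -0.6, 0.12, 0, -0.018, 0, 0.4, 0.16, -0.75, 0.124, 0, -0.018, 0, 0.4, 0.16, -0.8, 0.124, 0, -0.018, 0, 0.4, 0.16, -0.8, 0.124, 0, -0.018, 0, 0.4, 0.16, -0.8, 0.124, 0, -0.018, 0, 0.4])

```text
clock: 10.77
eef_pos: [0.4647, -0.3202, 0.2014]
tool_rot: [0.122, 0.696, -0.122, 0.697]
ft_force: [0.1, 0.9, 0.9]
grip_width: 0.0338
```

```bash
python3 - <<'E'
from h import *
im,d,T=snap('w10'); cv2.imwrite('pics/w10z.png',cv2.resize(im[150:300,180:340],None,fx=3,fy=3))
hsv=cv2.cvtColor(im,cv2.COLOR_BGR2HSV); m=cv2.inRange(hsv,(85,60,30),(106,255,255)); k,l,s,c=cv2.connectedComponentsWithStats(m)
for i in range(1,k):
    if s[i,4]>60:
        ys,xs=np.where(l==i);P=dep('wrist',np.c_[xs,ys],d,T); Q=P[(P[:,2]>.093)&(P[:,2]<.104)]
        print(s[i],c[i],len(Q),Q.mean(0).round(4) if len(Q) else '',((Q.min(0)+Q.max(0))/2).round(4) if len(Q) else '')
cmd([0.461,-0.325,0.20],down(np.radians(-19.8)))
E
```

```text
[245 187  19  21 287] [253.81533101 196.94076655] 262 [ 0.4599 -0.3244  0.0975] [ 0.4598 -0.325   0.0967]
cmd [ 0.007 -0.026 -0.008] [0.002 0.003 0.001]
```

View pics/w10.png

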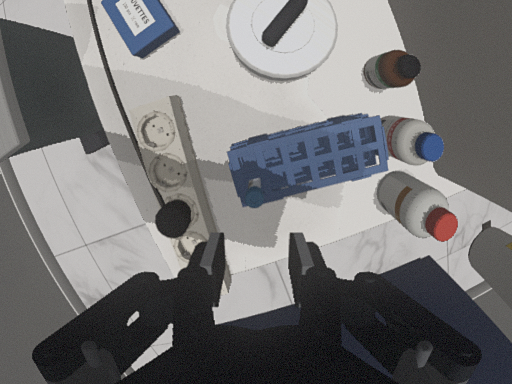

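apply_moves(targets=[0.1, -0.024, -0.008, 0, 0, 0, 0.4, 0.22, -0.024, -0.008, 0, 0, 0, 0.4, 0.34, -0.024, -0.008, 0, 0, 0, 0.4, 0.44, -0.024, -0.008, 0, 0, 0, 0.4, 0.5, -0.024, -0.008, 0, 0, 0, 0.4, 0.5, -0.024, -0.008, 0, 0, 0, 0.4, 0.5, -0.024, -0.008, 0, 0, 0, 0, 0.5, -0.024, -0.008, 0, 0, 0, 0, 0.5, -0.024, -0.008, 0, 0, 0, 0, 0.5, -0.024, -0.008, 0, 0, 0, 0, 0.5, -0.024, -0.008, 0, 0, 0, 0])

```text
clock: 11.73
eef_pos: [0.4621, -0.3262, 0.0787]
tool_rot: [0.12, 0.695, -0.122, 0.698]
ft_force: [0.2, 0.1, -0.4]
grip_width: 0.0142
```

apply_moves(targets=[-0.05, 0, 0, 0, 0, 0, 0, -0.15, 0, 0, 0, 0, 0, 0, -0.3, 0, 0, 0, 0, 0, 0, -0.45, 0, 0, 0, 0, 0, 0, -0.57, 0.1, 0, 0, 0, 0, 0, -0.57, 0.25, 0, 0, 0, 0, 0, -0.57, 0.4, 0, 0, 0, 0, 0, -0.57, 0.55, 0, 0, 0, 0, 0, -0.57, 0.7, 0, 0, 0, 0, 0, -0.57, 0.85, 0, 0, 0, 0, 0, -0.57, 0.85, 0, 0, 0, 0, 0])

```text
clock: 12.65
eef_pos: [0.5347, -0.1198, 0.2202]
tool_rot: [0.119, 0.696, -0.118, 0.699]
ft_force: [0.0, -0.5, -0.1]
grip_width: 0.0142
```

```bash
python3 - <<'E'
from h import *
cmd([0.5374,0.0455,0.22],down(np.radians(-19.8)))
E
```

```text
cmd [ 0.001  0.627 -0.209] [ 0.016  0.008 -0.003]
```

apply_moves(targets=[0, 0.15, -0.05, 0, 0.008, 0, 0, 0, 0.3, -0.1, 0.01, 0.008, 0, 0, 0, 0.45, -0.15, 0.016, 0.008, 0, 0, 0, 0.55, -0.2, 0.016, 0.008, 0, 0, 0, 0.627, -0.209, 0.016, 0.008, 0, 0, 0, 0.627, -0.209, 0.016, 0.008, 0, 0, 0, 0.627, -0.209, 0.016, 0.008, 0, 0])

```text
clock: 13.23
eef_pos: [0.5368, 0.0401, 0.2196]
tool_rot: [0.123, 0.696, -0.124, 0.696]
ft_force: [0.5, -0.1, -0.2]
grip_width: 0.0141
```

```bash
python3 - <<'E'
from h import *
cmd([0.5374,0.0455,0.22],down(np.radians(-19.8)))
im,d,T=snap('w11')
cv2.imwrite('pics/w11z.png',cv2.resize(im[120:280,170:340],None,fx=4,fy=4,interpolation=cv2.INTER_CUBIC)[:600])
Ti=bot.camera_params('wrist')['tool_from_camera']
for v in range(196,262,6):
    xs=np.arange(238,276); P=dep('wrist',np.c_[xs,np.full(len(xs),v)],d,Ti)
    m=(abs(P[:,1])<.014)&(abs(P[:,2])<.012)&(P[:,0]<.08)
    if m.sum(): print(v,P[m].mean(0).round(4),P[m][:,2].min().round(4),P[m][:,2].max().round(4))
E
```

```text
cmd [-0.002  0.021 -0.005] [-0.011 -0.001  0.003]
202 [ 0.0625  0.0046 -0.002 ] -0.0049 0.001
208 [ 0.052   0.0038 -0.0019] -0.0077 0.0038
214 [ 0.0407  0.0038 -0.0015] -0.0074 0.0043
220 [ 0.0309  0.0035 -0.0015] -0.0078 0.0048
226 [ 0.0212  0.0037 -0.0016] -0.0074 0.0044
232 [ 0.0076  0.006  -0.0013] -0.0103 0.0085
238 [-0.      0.006  -0.0012] -0.0099 0.0081
244 [-0.0079  0.0064 -0.0011] -0.0095 0.0077
250 [-0.0145  0.0065 -0.0009] -0.0092 0.0073
256 [-0.0202  0.0064 -0.0009] -0.009 0.0071
```

View pics/w11z.png

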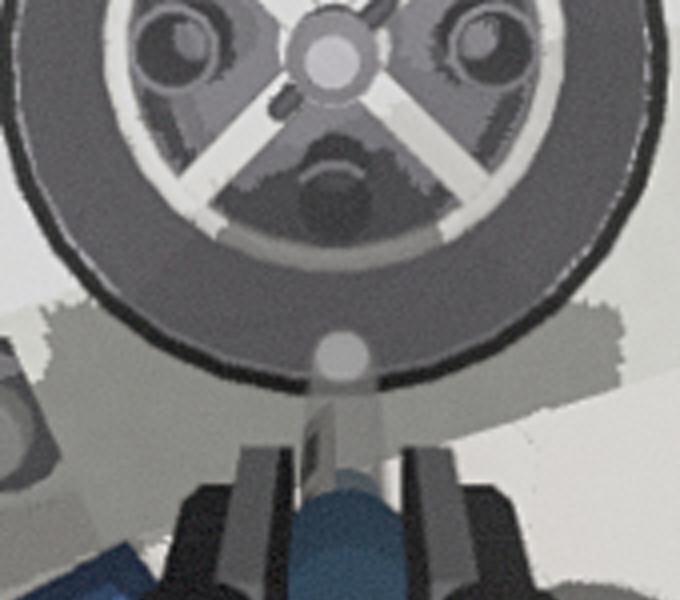

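```bash
python3 - <<'E'
from h import *
im,d,T=load('w11'); f=lambda p:(170+p[0]/4,120+p[1]/4)
Ti=bot.camera_params('wrist')['tool_from_camera']; M=T@np.linalg.inv(Ti)
Q=[]
for n,p in [('A',(492,48)),('C',(177,50)),('D',(335,202))]:
    P=plane('wrist',f(p),.068,T)[0]; Q.append(P); print(n,P.round(4),'tool',(M[:3,:3].T@(P-M[:3,3])).round(4))
c=(Q[0]+Q[1])/2; D=c+.04*np.array([np.cos(np.radians(250.2)),np.sin(np.radians(250.2)),0]); print('D from AC',c,D,(M[:3,:3].T@(D-M[:3,3])).round(4))
E
```

```text
A [0.5859 0.072  0.068 ] tool [0.1515 0.0471 0.0353]
C [0.5125 0.0984 0.068 ] tool [ 0.1515  0.0466 -0.0428]
D [0.5359 0.0483 0.068 ] tool [ 0.1515  0.0077 -0.0036]
D from AC [0.5492229  0.08518482 0.068     ] [0.53567338 0.04754959 0.068     ] [ 0.1515  0.0069 -0.0035]
```

apply_moves(targets=[0, 0.033, -0.006, 0, 0, 0, 0, 0.1, 0.033, -0.006, 0, 0, 0, 0, 0.2, 0.033, -0.006, 0, 0, 0, 0, 0.28, 0.033, -0.006, 0, 0, 0, 0, 0.34, 0.033, -0.006, 0, 0, 0, 0, 0.38, 0.033, -0.006, 0, 0, 0, 0, 0.42, 0.033, -0.006, 0, 0, 0, 0, 0.42, 0.033, -0.006, 0, 0, 0, 0])

```text
clock: 13.95
eef_pos: [0.537, 0.0473, 0.1124]
tool_rot: [0.124, 0.698, -0.125, 0.695]
ft_force: [0.2, 0.8, -1.3]
grip_width: 0.0143
```

apply_moves(targets=[0.05, 0, 0, 0, 0, 0, 0, 0.09, 0, 0, 0, 0, 0, 0, 0.12, 0, 0, 0, 0, 0, 0, 0.13, 0, 0, 0, 0, 0, 0, 0.13, 0, 0, 0, 0, 0, 0])

```text
clock: 14.37
eef_pos: [0.5378, 0.0479, 0.0816]
tool_rot: [0.124, 0.697, -0.124, 0.695]
ft_force: [-1.4, 0.5, -0.4]
grip_width: 0.0139
```

Seated depth reached without force; release and rise.

apply_moves(targets=[0, 0, 0, 0, 0, 0, 0.35, 0, 0, 0, 0, 0, 0, 0.35, 0, 0, 0, 0, 0, 0, 0.35, 0, 0, 0, 0, 0, 0, 0.35, -0.1, 0, 0, 0, 0, 0, 0.35, -0.25, 0, 0, 0, 0, 0, 0.35, -0.4, -0.1, 0, 0, 0, 0, 0.35, -0.55, -0.2, 0, 0, 0, 0, 0.35, -0.65, -0.3, 0, 0, 0, 0, 0.35, -0.65, -0.3, 0, 0, 0, 0, 0.35])

```text
clock: 15.2
eef_pos: [0.5143, -0.0261, 0.2517]
tool_rot: [0.125, 0.692, -0.126, 0.7]
ft_force: [0.5, -0.1, 0.9]
grip_width: 0.0299
```

```bash
python3 - <<'E'
from h import *
im,d,T=snap('w12')
cv2.imwrite('pics/w12z.png',cv2.resize(im[60:220,170:340],None,fx=4,fy=4,interpolation=cv2.INTER_CUBIC)[:600])
hsv=cv2.cvtColor(im,cv2.COLOR_BGR2HSV)
ys,xs=np.mgrid[0:230,100:400]; P=dep('wrist',np.c_[xs.ravel(),ys.ravel()],d,T); H=hsv[ys.ravel(),xs.ravel()]
r=np.hypot(P[:,0]-.549,P[:,1]-.0845)
for n,lo,hi in [('purple',125,170),('teal',85,120)]:
    m=(r<.055)&(H[:,0]>lo)&(H[:,0]<hi)&(H[:,1]>70)&(P[:,2]>.09); Q=P[m]; print(n,m.sum(),Q.mean(0).round(4),np.percentile(Q[:,2],[5,50,95]).round(4))
# cover
ys,xs=np.mgrid[0:384,0:512]; P=dep('wrist',np.c_[xs.ravel(),ys.ravel()],d,T).reshape(384,512,3)
E
```

```text
purple 227 [0.5613 0.1217 0.1016] [0.095  0.1008 0.1026]
teal 227 [0.5343 0.0471 0.1035] [0.099  0.1011 0.1024]
```

View pics/w12z.png

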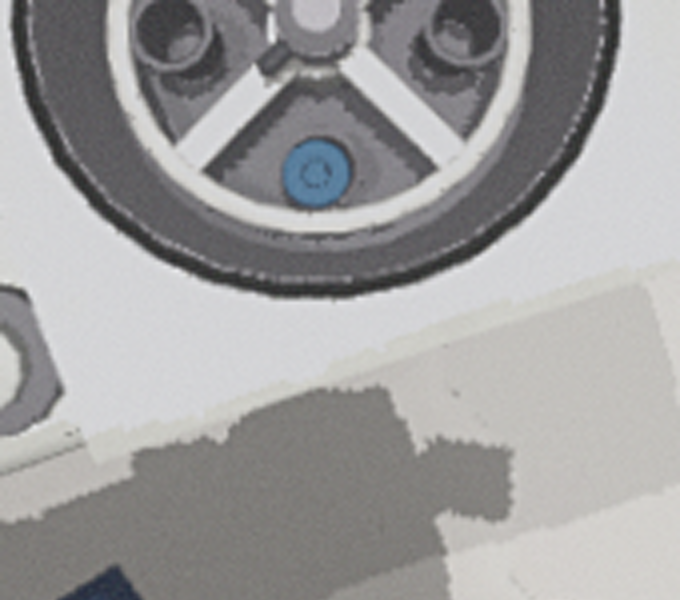

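View pics/w12.png

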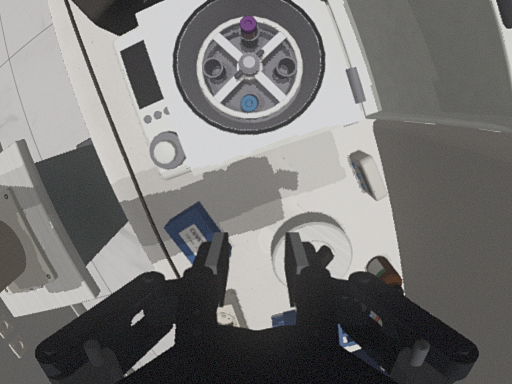

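```bash
python3 - <<'E'
from h import *
d=np.load('pics/scene0d.npy')
for p in [(270,60),(270,100),(270,160),(300,190),(340,210),(380,240),(300,100)]: print(p,dep('scene',p,d)[0].round(3))
cmd([0.56,-0.15,0.29],down(np.radians(127)))
E
```

```text
(270, 60) [ 0.673 -0.064  0.399]
(270, 100) [ 0.674 -0.066  0.302]
(270, 160) [ 0.675 -0.071  0.117]
(300, 190) [ 0.675 -0.182  0.082]
(340, 210) [ 0.675 -0.305  0.106]
(380, 240) [ 0.751 -0.398 -0.001]
(300, 100) [ 0.674 -0.154  0.342]
cmd [-0.163 -0.406  0.349] [-5.146  0.007  0.019]
```

apply_moves(targets=[-0.03, -0.1, 0.0, -0.2, 0, 0, 0.35, -0.06, -0.2, 0.05, -0.4, 0, 0, 0.35, -0.09, -0.3, 0.1, -0.6, 0, 0, 0.35, -0.12, -0.4, 0.2, -0.8, 0, 0, 0.35, -0.15, -0.4, 0.3, -1, 0, 0, 0.35, -0.15, -0.4, 0.34, -1, 0, 0, 0.35])

```text
clock: 15.75
eef_pos: [0.5597, -0.1477, 0.2814]
tool_rot: [-0.053, 0.705, 0.052, 0.705]
ft_force: [0.1, -0.1, -0.6]
grip_width: 0.03
```

apply_moves(targets=[0, 0, 0.0, -0.24, 0, 0, 0.35, 0, 0, 0, -0.48, 0, 0, 0.35, 0, 0, 0, -0.72, 0, 0, 0.35, 0, 0, 0, -0.96, 0, 0, 0.35, 0, 0, 0, -1, 0, 0, 0.35])

```text
clock: 16.17
eef_pos: [0.5574, -0.145, 0.28]
tool_rot: [-0.226, 0.671, 0.226, 0.669]
ft_force: [-0.2, 0.7, -0.2]
grip_width: 0.0299
```

apply_moves(targets=[0, 0, 0.0, -0.24, 0, 0, 0.35, 0, 0, 0, -0.48, 0, 0, 0.35, 0, 0, 0, -0.72, 0, 0, 0.35, 0, 0, 0, -0.96, 0, 0, 0.35, 0, 0, 0, -1, 0, 0, 0.35])

```text
clock: 16.58
eef_pos: [0.5574, -0.1451, 0.2806]
tool_rot: [-0.384, 0.595, 0.385, 0.593]
ft_force: [0.3, -0.7, -0.2]
grip_width: 0.0297
```

apply_moves(targets=[0, 0, 0.0, -0.24, 0, 0, 0.35, 0, 0, 0, -0.48, 0, 0, 0.35, 0, 0, 0, -0.72, 0, 0, 0.35, 0, 0, 0, -0.96, 0, 0, 0.35, 0, 0, 0, -1, 0, 0, 0.35])

```text
clock: 17.0
eef_pos: [0.5574, -0.1453, 0.281]
tool_rot: [-0.518, 0.482, 0.519, 0.48]
ft_force: [-0.6, -0.3, -0.2]
grip_width: 0.0302
```

apply_moves(targets=[0, 0, 0.0, -0.24, 0, 0, 0.35, 0, 0, 0, -0.48, 0, 0, 0.35, 0, 0, 0, -0.72, 0, 0, 0.35, 0, 0, 0, -0.96, 0, 0, 0.35, 0, 0, 0, -1, 0, 0, 0.35, 0, 0, 0, -1, 0, 0, 0.35])

```text
clock: 17.5
eef_pos: [0.5574, -0.1455, 0.2814]
tool_rot: [-0.62, 0.339, 0.621, 0.338]
ft_force: [-0.7, 0.2, 0.1]
grip_width: 0.0299
```

```bash
python3 - <<'E'
from h import *
cmd([0.56,-0.15,0.29],down(np.radians(127)))
print(bot.get_obs()['joint_pos'].round(3))
im,d,T=snap('w13')
E
```

```text
cmd [-0.034  0.001 -0.021] [-0.149  0.001 -0.005]
[-2.550e-01  3.860e-01  3.360e-01  1.523e+00 -1.000e-03 -8.260e-01]
```

View pics/w13.png

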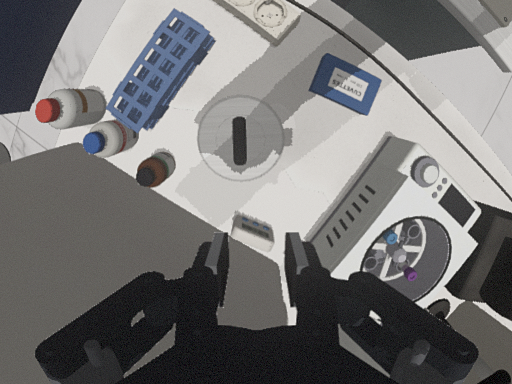

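```bash
cat > cov.py <<'E'
from h import *
def cover(tag,box,ztop=.068):
    im,d,T=load(tag); x0,y0,x1,y1=box
    g=cv2.cvtColor(im,cv2.COLOR_BGR2GRAY)
    m=np.zeros_like(g); m[y0:y1,x0:x1]=(g[y0:y1,x0:x1]<60)*255
    k,l,s,c=cv2.connectedComponentsWithStats(m); i=1+np.argmax(s[1:,4]); ys,xs=np.where(l==i)
    P=plane('wrist',np.c_[xs,ys],ztop,T); D=dep('wrist',np.c_[xs,ys],d,T)
    D2=D[abs(D[:,2]-ztop)<.004]
    for Q in (P,D2):
        (c,sz,a)=cv2.minAreaRect((Q[:,:2]*1e4).astype(np.float32)); b=cv2.boxPoints((c,sz,a))/1e4
        e=max([b[1]-b[0],b[2]-b[1]],key=lambda v:np.hypot(*v))
        print(len(Q),'rect c',np.round(np.array(c)/1e4,4),np.round(np.array(sz)/1e4,4),'dir',np.degrees(np.arctan2(e[1],e[0]))%180, 'z',np.percentile(D[:,2],[5,50,95]).round(4))
E
python3 - <<'E'
from cov import *
cover('w13',(215,105,265,175))
E
```

```text
554 rect c [ 0.5419 -0.179 ] [0.0572 0.0144] dir 32.40018 z [0.0643 0.067  0.0685]
531 rect c [ 0.5422 -0.1789] [0.0577 0.0143] dir 34.17611 z [0.0643 0.067  0.0685]
```

```bash
python3 - <<'E'
from h import *
cmd([0.5415,-0.1782,0.14],down(np.radians(124)))
E
```

```text
cmd [ 0.566  0.123 -0.076] [-0.044  0.001 -0.005]
```

apply_moves(targets=[0.1, 0.06, -0.04, -0.044, 0, 0, 0.45, 0.22, 0.123, -0.076, -0.044, 0, 0, 0.45, 0.34, 0.123, -0.076, -0.044, 0, 0, 0.45, 0.46, 0.123, -0.076, -0.044, 0, 0, 0.45, 0.56, 0.123, -0.076, -0.044, 0, 0, 0.45, 0.56, 0.123, -0.076, -0.044, 0, 0, 0.45, 0.56, 0.123, -0.076, -0.044, 0, 0, 0.45])

```text
clock: 18.13
eef_pos: [0.5407, -0.1781, 0.1407]
tool_rot: [-0.623, 0.332, 0.626, 0.33]
ft_force: [-0.0, -0.1, 1.1]
grip_width: 0.0378
```

```bash
python3 - <<'E'
from h import *
cmd([0.5415,-0.1782,0.046],down(np.radians(124)))
snap('w14')
E
```

```text
cmd [ 0.379 -0.004 -0.003] [ 0.005  0.006 -0.009]
```

View pics/w14.png

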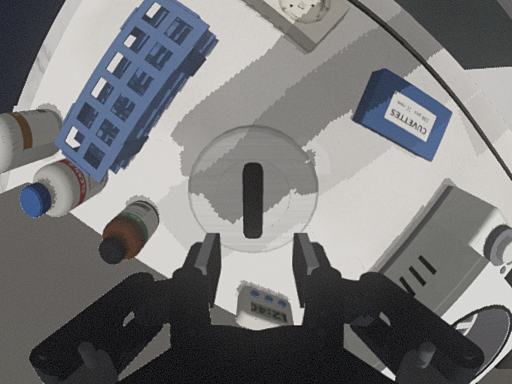

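```bash
python3 - <<'E'
from cov import *
cover('w14',(230,155,275,245))
E
```

```text
1364 rect c [ 0.54   -0.1806] [0.0599 0.0146] dir 33.43376 z [0.062  0.0667 0.0681]
1234 rect c [ 0.5421 -0.1793] [0.0571 0.0146] dir 33.43552 z [0.062  0.0667 0.0681]
```

apply_moves(targets=[0.1, 0, -0.003, 0, 0, 0, 0.45, 0.2, 0, -0.003, 0, 0, 0, 0.45, 0.28, 0, -0.003, 0, 0, 0, 0.45, 0.34, 0, -0.003, 0, 0, 0, 0.45, 0.37, 0, -0.003, 0, 0, 0, 0.45, 0.37, 0, -0.003, 0, 0, 0, 0.45])

```text
clock: 18.68
eef_pos: [0.5425, -0.1792, 0.0496]
tool_rot: [-0.625, 0.331, 0.625, 0.33]
ft_force: [0.1, 0.6, -0.4]
grip_width: 0.0383
```

apply_moves(targets=[0, 0, 0, 0, 0, 0, 0, 0, 0, 0, 0, 0, 0, 0, 0, 0, 0, 0, 0, 0, 0, 0, 0, 0, 0, 0, 0, 0, 0, 0, 0, 0, 0, 0, 0])

```text
clock: 19.1
eef_pos: [0.5439, -0.1797, 0.0516]
tool_rot: [0.626, -0.331, -0.624, -0.33]
ft_force: [0.8, -0.5, 5.8]
grip_width: 0.0143
```

```bash
python3 - <<'E'
from h import *
o=bot.get_obs(); z=R.from_quat(o['tool_rot']).as_matrix()[:,2]; print(np.degrees(np.arctan2(z[1],z[0])),o['joint_pos'].round(3))
E
```

```text
124.27461639645125 [-0.318  0.516 -0.081  0.971 -0.001 -0.917]
```

```bash
python3 - <<'E'
from h import *
im,d,T=load('w13')
cv2.imwrite('pics/w13z.png',cv2.resize(im[205:310,355:455],None,fx=5.5,fy=5.5,interpolation=cv2.INTER_CUBIC))
E
```

```text
(no output)
```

View pics/w13z.png

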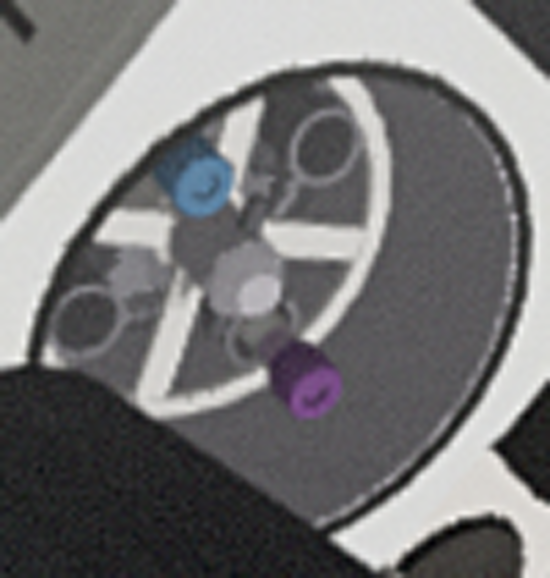

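apply_moves(targets=[-0.05, 0, 0, 0, 0, 0, 0, -0.15, 0, 0, 0, 0, 0, 0, -0.3, 0, 0, 0, 0, 0, 0, -0.45, 0, 0, 0, 0, 0, 0, -0.6, 0, 0, 0, 0, 0, 0, -0.68, 0, 0, 0, 0, 0, 0, -0.68, 0, 0, 0, 0, 0, 0, -0.68, 0, 0, 0, 0, 0, 0])

```text
clock: 19.77
eef_pos: [0.5429, -0.1792, 0.2205]
tool_rot: [0.626, -0.331, -0.624, -0.33]
ft_force: [-0.6, -0.0, -2.9]
grip_width: 0.0146
```

```bash
python3 - <<'E'
from h import *
im,d,T=snap('w15')
im,d=bot.camera('side'); cv2.imwrite('pics/side1.png',im[:,:,::-1]); np.save('pics/side1d.npy',d)
E
```

```text
(no output)
```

View pics/w15.png

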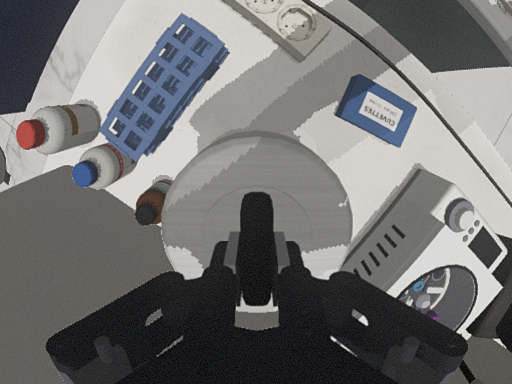

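View pics/side1.png

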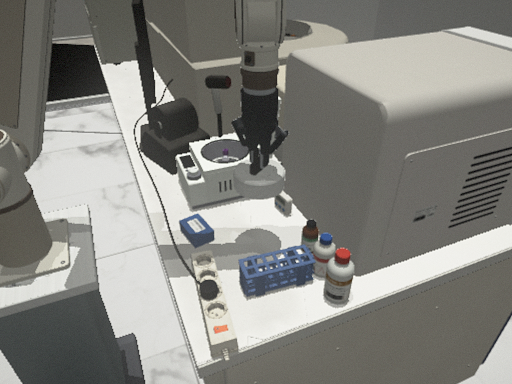

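```bash
python3 - <<'E'
from h import *
im,d,T=load('w13'); f=lambda p:(355+p[0]/5.5,205+p[1]/5.5)
for n,p,z in [('hub',(259,293),.101),('pur',(318,390),.102),('teal',(207,184),.102),('C',(325,148),.068),('A',(85,320),.068)]:
    print(n,plane('wrist',f(p),z,T)[0].round(4),dep('wrist',f(p),d,T)[0].round(4))
# caps/hub in w12
im,d,T=load('w12'); f=lambda p:(170+p[0]/4,60+p[1]/4)
for n,p,z in [('teal',(316,172),.102),('hub',(316,8),.101)]:
    print(n,plane('wrist',f(p),z,T)[0].round(4))
im,d,T=load('w15'); Ti=bot.camera_params('wrist')['tool_from_camera']
ys,xs=np.mgrid[120:290,150:365]; P=dep('wrist',np.c_[xs.ravel(),ys.ravel()],d,Ti); 
m=(abs(P[:,0]-.0105)<.006)&(np.hypot(P[:,1],P[:,2])<.07); Q=P[m]; print('top',len(Q),np.median(Q[:,0]))
A=np.c_[Q[:,1:],np.ones(len(Q))]; print('plane tilt',np.linalg.lstsq(A,Q[:,0],rcond=None)[0])
mask=np.zeros((384,512),np.uint8); mask[ys.ravel()[m],xs.ravel()[m]]=255
cs,_=cv2.findContours(mask,cv2.RETR_EXTERNAL,cv2.CHAIN_APPROX_NONE); c=max(cs,key=cv2.contourArea)[:,0]
E=dep('wrist',c,d,Ti); r=np.hypot(E[:,1],E[:,2]); E=E[(r>.045)&(E[:,1]>-.005)]
for _ in range(3):
    A=np.c_[2*E[:,1:],np.ones(len(E))]; s=np.linalg.lstsq(A,(E[:,1:]**2).sum(1),rcond=None)[0]; rad=np.sqrt(s[2]+s[0]**2+s[1]**2); res=np.hypot(E[:,1]-s[0],E[:,2]-s[1])-rad; E=E[abs(res)<.0025]
print('circle y,z',s[:2].round(4),rad,len(E))
E
```

```text
hub [0.5482 0.0855 0.101 ] [0.5481 0.0853 0.1012]
pur [0.5603 0.1229 0.102 ] [0.5609 0.1254 0.0995]
teal [0.5334 0.0501 0.102 ] [0.5337 0.0521 0.0993]
C [0.5113 0.0995 0.068 ] [0.5118 0.1081 0.0572]
A [0.5858 0.0716 0.068 ] [0.5887 0.0798 0.0566]
teal [0.5346 0.0469 0.102 ]
hub [0.5488 0.085  0.101 ]
top 17560 0.011130719000772366
plane tilt [ 0.0133307  -0.00042714  0.01087876]
circle y,z [0.0006 0.0012] 0.05696333903211545 300
```

```bash
python3 - <<'E'
from h import *
cmd([0.5495,0.0848,0.21],down(np.radians(115.2)))
E
```

```text
cmd [ 0.029 -0.621  0.852] [ 0.317  0.006 -0.009]
```

apply_moves(targets=[0, -0.07, 0.1, 0.1, 0, 0, 0, 0, -0.15, 0.2, 0.2, 0, 0, 0, 0, -0.22, 0.3, 0.3, 0, 0, 0, 0, -0.29, 0.4, 0.317, 0, 0, 0, 0, -0.36, 0.5, 0.317, 0, -0.009, 0, 0, -0.43, 0.6, 0.317, 0, -0.009, 0, 0, -0.51, 0.7, 0.317, 0.006, -0.009, 0, 0.02, -0.58, 0.8, 0.317, 0.006, -0.009, 0, 0.025, -0.621, 0.852, 0.317, 0.006, -0.009, 0, 0.025, -0.621, 0.852, 0.317, 0.006, -0.009, 0, 0.025, -0.621, 0.852, 0.317, 0.006, -0.009, 0])

```text
clock: 20.78
eef_pos: [0.5491, 0.0851, 0.2101]
tool_rot: [0.597, -0.379, -0.597, -0.377]
ft_force: [-0.0, -0.2, -2.0]
grip_width: 0.0146
```

```bash
python3 - <<'E'
from h import *
cmd([0.5495,0.0848,0.21],down(np.radians(115.2)))
snap('w16'); im,d=bot.camera('side'); cv2.imwrite('pics/side2.png',cv2.resize(im[100:230,150:310,::-1],None,fx=4,fy=4))
im,d=bot.camera('scene'); cv2.imwrite('pics/sc2.png',cv2.resize(im[80:230,130:280,::-1],None,fx=4,fy=4))
E
```

```text
cmd [ 0.    -0.001 -0.002] [ 0.005 -0.003 -0.005]
```

View pics/w16.png

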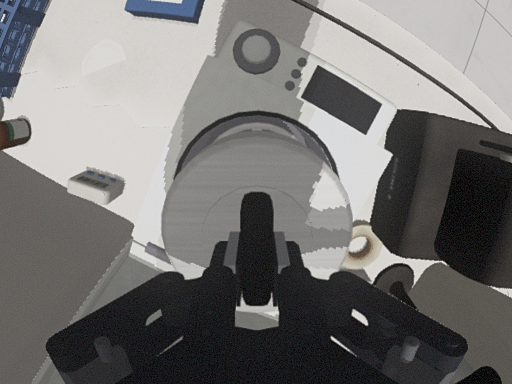

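View pics/sc2.png

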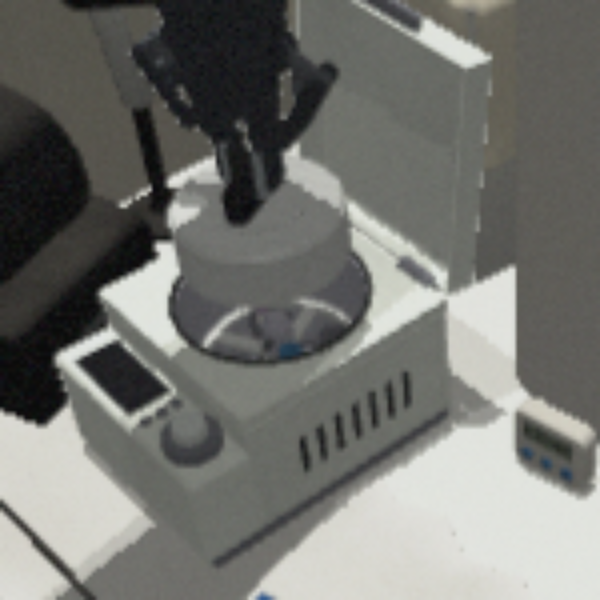

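apply_moves(targets=[0.08, 0, 0, 0, 0, 0, 0, 0.16, 0, 0, 0, 0, 0, 0, 0.22, 0, 0, 0, 0, 0, 0, 0.27, 0, 0, 0, 0, 0, 0, 0.27, 0, 0, 0, 0, 0, 0])

```text
clock: 21.35
eef_pos: [0.5491, 0.0828, 0.1423]
tool_rot: [-0.596, 0.38, 0.597, 0.379]
ft_force: [-0.4, 0.3, -2.7]
grip_width: 0.0145
```

apply_moves(targets=[0.015, 0, 0, 0, 0, 0, 0, 0.03, 0, 0, 0, 0, 0, 0, 0.045, 0, 0, 0, 0, 0, 0, 0.055, 0, 0, 0, 0, 0, 0, 0.055, 0, 0, 0, 0, 0, 0])

```text
clock: 21.77
eef_pos: [0.5509, 0.0841, 0.1313]
tool_rot: [0.598, -0.379, -0.596, -0.379]
ft_force: [-1.2, 0.0, -2.8]
grip_width: 0.0144
```

apply_moves(targets=[0.01, 0, 0, 0, 0, 0, 0, 0.02, 0, 0, 0, 0, 0, 0, 0.03, 0, 0, 0, 0, 0, 0, 0.03, 0, 0, 0, 0, 0, 0, 0.03, 0, 0, 0, 0, 0, 0])

```text
clock: 22.18
eef_pos: [0.5512, 0.0845, 0.1253]
tool_rot: [0.599, -0.378, -0.595, -0.379]
ft_force: [-3.3, 0.1, 5.1]
grip_width: 0.0143
```

apply_moves(targets=[0, 0, 0, 0.15, 0, 0, 0, 0, 0, 0, 0.3, 0, 0, 0, 0, 0, 0, 0.45, 0, 0, 0, 0, 0, 0, 0.6, 0, 0, 0, 0, 0, 0, 0.75, 0, 0, 0, 0, 0, 0, 0.9, 0, 0, 0, 0, 0, 0, 1, 0, 0, 0, 0, 0, 0, 1, 0, 0, 0])

```text
clock: 22.85
eef_pos: [0.5511, 0.0842, 0.1253]
tool_rot: [-0.486, 0.514, 0.483, 0.516]
ft_force: [-3.7, -0.1, 5.1]
grip_width: 0.0148
```

```bash
cat > st.py <<'E'
from h import *
o=bot.get_obs(); M=R.from_quat(o['tool_rot']).as_matrix(); z=M[:,2]; print('yaw',np.degrees(np.arctan2(z[1],z[0])).round(2),o['eef_pos'].round(4),o['ft_force'].round(1),o['ft_torque'].round(2),'tilt',M[:,0].round(3), 'j6',o['joint_pos'][5].round(2))
E
python3 st.py
```

```text
yaw 86.45 [0.5511 0.0842 0.1253] [-3.7 -0.1  5.1] [-0.11  0.9  -0.02] tilt [ 0.005 -0.002 -1.   ] j6 0.21
```

apply_moves(targets=[0, 0, 0, 0.15, 0, 0, 0, 0, 0, 0, 0.3, 0, 0, 0, 0, 0, 0, 0.45, 0, 0, 0, 0, 0, 0, 0.6, 0, 0, 0, 0, 0, 0, 0.75, 0, 0, 0, 0, 0, 0, 0.9, 0, 0, 0, 0, 0, 0, 1, 0, 0, 0, 0, 0, 0, 1, 0, 0, 0])

```text
clock: 23.52
eef_pos: [0.5511, 0.0845, 0.1242]
tool_rot: [-0.343, 0.618, 0.341, 0.62]
ft_force: [-1.9, 1.0, -0.8]
grip_width: 0.0143
```

```bash
python3 st.py
```

```text
yaw 57.87 [0.5511 0.0845 0.1242] [-1.9  1.  -0.8] [ 0.23  0.35 -0.04] tilt [ 0.004 -0.001 -1.   ] j6 0.71
```

apply_moves(targets=[0, 0, 0, 0.1, 0, 0, 0, 0, 0, 0, 0.2, 0, 0, 0, 0, 0, 0, 0.3, 0, 0, 0, 0, 0, 0, 0.3, 0, 0, 0, 0.01, 0, 0, 0.3, 0, 0, 0, 0.02, 0, 0, 0.3, 0, 0, 0, 0.025, 0, 0, 0.3, 0, 0, 0, 0.025, 0, 0, 0.3, 0, 0, 0])

```text
clock: 24.18
eef_pos: [0.5511, 0.0845, 0.1196]
tool_rot: [-0.297, 0.641, 0.294, 0.644]
ft_force: [-5.0, 0.8, 9.1]
grip_width: 0.0147
```

```bash
python3 st.py
```

```text
yaw 49.41 [0.5511 0.0845 0.1196] [-5.   0.8  9.1] [0.06 1.28 0.02] tilt [ 0.005 -0.001 -1.   ] j6 0.86
```

apply_moves(targets=[0, 0, 0, 0, 0, 0, 0.45, 0, 0, 0, 0, 0, 0, 0.45, 0, 0, 0, 0, 0, 0, 0.45, 0, 0, 0, 0, 0, 0, 0.45, -0.1, 0, 0, 0, 0, 0, 0.45, -0.25, 0, 0, 0, 0, 0, 0.45, -0.4, 0, 0, 0, 0, 0, 0.45, -0.55, 0.1, 0, 0, 0, 0, 0.45, -0.7, 0.2, 0, 0, 0, 0, 0.45, -0.7, 0.2, 0, 0, 0, 0, 0.45])

```text
clock: 25.02
eef_pos: [0.5132, 0.1192, 0.2997]
tool_rot: [-0.297, 0.638, 0.294, 0.647]
ft_force: [1.1, 0.9, 0.5]
grip_width: 0.0385
```

```bash
python3 st.py; python3 - <<'E'
from h import *
snap('w17')
im,d=bot.camera('scene'); cv2.imwrite('pics/sc3.png',cv2.resize(im[60:230,130:300,::-1],None,fx=3.5,fy=3.5)); np.save('pics/sc3d.npy',d)
E
```

```text
yaw 49.43 [0.5132 0.1192 0.2997] [1.1 0.9 0.5] [-0.   -0.07 -0.03] tilt [ 0.014  0.002 -1.   ] j6 0.94
```

View pics/w17.png

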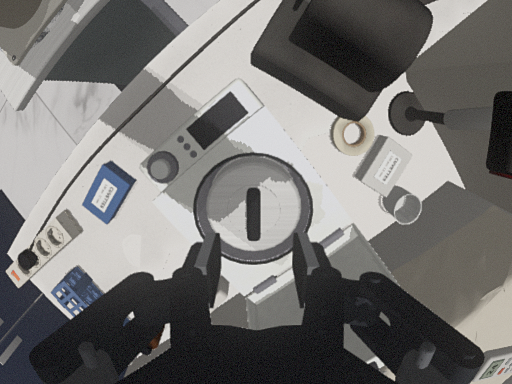

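View pics/sc3.png

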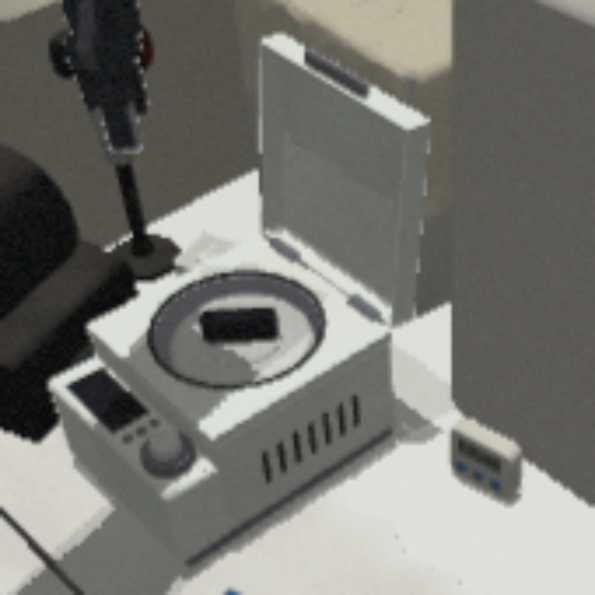

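```bash
python3 - <<'E'
from cov import *
cover('w17',(238,180,270,248),.136)
E
```

```text
618 rect c [0.5463 0.088 ] [0.0135 0.0609] dir 139.64456 z [0.1296 0.1348 0.1363]
556 rect c [0.5484 0.0862] [0.0137 0.0565] dir 139.50165 z [0.1296 0.1348 0.1363]
```

```bash
python3 - <<'E'
from h import *
im,d,T=load('w17')
for n,p in [('beaker',(400,205)),('box',(385,163)),('tape',(352,133)),('lampbase',(403,112)),('lamphead',(503,140)),('arm',(440,117))]: print(n,dep('wrist',p,d,T)[0].round(3))
d=np.load('pics/sc3d.npy'); im=cv2.imread('pics/sc3.png')
f=lambda p:(130+p[0]/3.5,60+p[1]/3.5)
for n,p in [('tl',(268,45)),('tr',(420,128)),('top edge left',(290,48)),('bl',(265,235)),('br',(388,318)),('anal',(458,200)),('face',(330,180)),('face2',(300,100)),('faceR',(380,250))]: print(n,dep('scene',f(p),d)[0].round(4))
E
```

```text
beaker [0.741 0.253 0.002]
box [0.645 0.263 0.035]
tape [ 0.587  0.255 -0.004]
lampbase [0.609 0.34  0.014]
lamphead [0.612 0.329 0.237]
arm [0.613 0.346 0.107]
tl [0.6644 0.1602 0.2876]
tr [ 0.6688 -0.0034  0.2858]
top edge left [0.6717 0.1424 0.2891]
bl [0.7028 0.2568 0.0372]
br [0.6396 0.0072 0.1228]
anal [ 0.6781 -0.032   0.235 ]
face [0.6669 0.1012 0.193 ]
face2 [0.6748 0.1407 0.2443]
faceR [0.6606 0.0371 0.1619]
```

```bash
python3 - <<'E'
from h import *
for tag in ['w9','w8']:
    im,d,T=load(tag); ys,xs=np.mgrid[95:330,330:500]; P=dep('wrist',np.c_[xs.ravel(),ys.ravel()],d,T)
    for zl in (.14,.16,.18,.2,.22,.24,.26,.275,.285,.292,.298):
        m=(abs(P[:,2]-zl)<.004)&(P[:,0]>.6)&(P[:,0]<.72)&(P[:,1]>-.01)&(P[:,1]<.18)
        if m.sum()>10:
            Q=P[m]; print(tag,zl,m.sum(),'x',Q[:,0].min().round(4),np.median(Q[:,0]).round(4),Q[:,0].max().round(4),'y',Q[:,1].min().round(3),Q[:,1].max().round(3))
E
```

```text
w9 0.14 572 x 0.6414 0.6586 0.6619 y -0.0 0.169
w9 0.16 648 x 0.645 0.6612 0.666 y -0.0 0.169
w9 0.18 799 x 0.6463 0.6638 0.6681 y -0.0 0.169
w9 0.2 970 x 0.6486 0.6666 0.6709 y 0.003 0.169
w9 0.22 1220 x 0.6512 0.6693 0.6739 y 0.008 0.169
w9 0.24 1492 x 0.6533 0.6719 0.676 y 0.012 0.169
w9 0.26 1774 x 0.6562 0.6745 0.6795 y 0.017 0.169
w9 0.275 214 x 0.6582 0.6634 0.6809 y 0.165 0.169
w9 0.285 2898 x 0.6573 0.6739 0.6838 y 0.031 0.169
w9 0.292 4934 x 0.6001 0.6638 0.6823 y 0.044 0.169
w9 0.298 2028 x 0.6 0.6631 0.6699 y 0.052 0.123
w8 0.14 854 x 0.6403 0.6585 0.6618 y -0.0 0.169
w8 0.16 992 x 0.6434 0.6612 0.6659 y -0.0 0.169
w8 0.18 1189 x 0.6463 0.664 0.6678 y -0.001 0.169
w8 0.2 1453 x 0.6485 0.6666 0.671 y 0.003 0.169
w8 0.22 1801 x 0.651 0.6693 0.6746 y 0.01 0.169
w8 0.24 2249 x 0.6537 0.672 0.6768 y 0.018 0.169
w8 0.26 2729 x 0.6001 0.6748 0.6789 y 0.036 0.169
w8 0.275 648 x 0.6 0.6088 0.6744 y 0.053 0.169
w8 0.285 985 x 0.6 0.607 0.6632 y 0.075 0.169
w8 0.292 883 x 0.601 0.6107 0.6597 y 0.076 0.12
w8 0.298 411 x 0.6061 0.616 0.6246 y 0.11 0.119
```

```bash
python3 - <<'E'
from h import *
cmd([0.60,0.14,0.345],down(np.radians(90)))
E
```

```text
cmd [-0.195 -0.207  0.293] [-1.417  0.007  0.019]
```

apply_moves(targets=[-0.1, 0, 0, -0.2, 0, 0, 0, -0.2, -0.05, 0.05, -0.4, 0, 0, 0, -0.2, -0.1, 0.1, -0.6, 0, 0.019, 0, -0.2, -0.15, 0.2, -0.8, 0, 0.019, 0, -0.2, -0.207, 0.293, -1, 0, 0.019, 0, -0.2, -0.207, 0.293, -1, 0, 0.019, 0, -0.2, -0.207, 0.293, -1, 0, 0.019, 0])

```text
clock: 25.7
eef_pos: [0.6001, 0.1386, 0.3379]
tool_rot: [-0.442, 0.553, 0.447, 0.547]
ft_force: [-0.2, -1.2, 0.4]
grip_width: 0.0
```

```bash
python3 st.py; python3 - <<'E'
from h import *
cmd([0.60,0.14,0.345],down(np.radians(90)))
cmd([0.70,0.14,0.345],down(np.radians(90)))
E
```

```text
yaw 77.88 [0.6001 0.1386 0.3379] [-0.2 -1.2  0.4] [-0.    0.01 -0.02] tilt [-0.012  0.001 -1.   ] j6 0.44
cmd [-0.028  0.002  0.005] [-0.423 -0.001 -0.024]
cmd [-0.033 -0.389  0.089] [-0.423 -0.001 -0.024]
```

apply_moves(targets=[-0.03, -0.08, 0.02, -0.2, 0, -0.024, 0, -0.03, -0.16, 0.04, -0.42, 0, -0.024, 0, -0.03, -0.24, 0.06, -0.42, 0, -0.024, 0, -0.03, -0.32, 0.08, -0.42, 0, -0.024, 0, -0.03, -0.389, 0.089, -0.42, 0, -0.024, 0, -0.03, -0.389, 0.089, -0.42, 0, -0.024, 0, -0.03, -0.389, 0.089, -0.42, 0, -0.024, 0])

```text
clock: 26.28
eef_pos: [0.6985, 0.1394, 0.3441]
tool_rot: [-0.499, 0.501, 0.5, 0.5]
ft_force: [-0.1, -0.8, 0.5]
grip_width: 0.0
```

```bash
python3 st.py; python3 - <<'E'
from h import *
print(bot.get_obs()['joint_pos'].round(3))
cmd([0.70,0.14,0.26],down(np.radians(90)))
snap('w18')
E
```

```text
yaw 89.88 [0.6985 0.1394 0.3441] [-0.1 -0.8  0.5] [ 0.03  0.   -0.03] tilt [-0.003 -0.001 -1.   ] j6 0.2
[ 0.197  0.827  1.268  2.015 -0.     0.199]
cmd [ 0.337 -0.007  0.003] [-0.004 -0.001 -0.006]
```

View pics/w18.png

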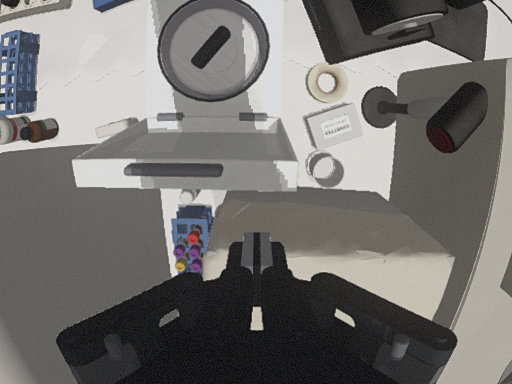

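apply_moves(targets=[0.08, -0.006, 0, 0, 0, 0, 0, 0.16, -0.006, 0, 0, 0, 0, 0, 0.24, -0.006, 0, 0, 0, 0, 0, 0.32, -0.006, 0, 0, 0, 0, 0, 0.34, -0.006, 0, 0, 0, 0, 0, 0.34, -0.006, 0, 0, 0, 0, 0])

```text
clock: 26.83
eef_pos: [0.7001, 0.1404, 0.266]
tool_rot: [-0.501, 0.498, 0.498, 0.502]
ft_force: [0.3, 0.8, 0.1]
grip_width: 0.0002
```

```bash
python3 st.py; python3 - <<'E'
from h import *
print(bot.get_obs()['joint_pos'].round(3))
# path: tip bottom front corner contact; 
th=1.70; H=np.array([0.635,0.1205]); 
snap('w19')
E
```

```text
yaw 89.98 [0.7001 0.1404 0.266 ] [0.3 0.8 0.1] [0.03 0.03 0.01] tilt [ 0.008  0.002 -1.   ] j6 0.2
[0.198 0.716 0.844 1.691 0.    0.198]
```

View pics/w19.png

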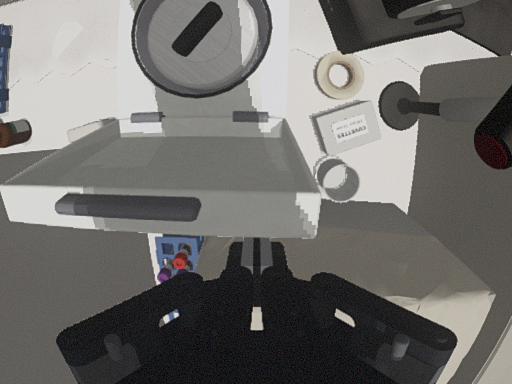

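```bash
python3 - <<'E'
import numpy as np
s=.145
for th in np.arange(1.6,-0.01,-.08):
    x=.635-s*np.cos(th)+.025*np.sin(th)+.011; z=.1205+s*np.sin(th)+.025*np.cos(th)
    print(round(th,2),'tx',round((.266-z)/.25,3),'ty',round((.7001-x)/.25,3))
E
```

```text
1.6 tx 0.005 ty 0.1
1.52 tx -0.002 ty 0.146
1.44 tx -0.006 ty 0.193
1.36 tx -0.006 ty 0.24
1.28 tx -0.002 ty 0.287
1.2 tx 0.005 ty 0.333
1.12 tx 0.016 ty 0.379
1.04 tx 0.031 ty 0.424
0.96 tx 0.05 ty 0.467
0.88 tx 0.071 ty 0.509
0.8 tx 0.096 ty 0.549
0.72 tx 0.124 ty 0.587
0.64 tx 0.155 ty 0.622
0.56 tx 0.189 ty 0.655
0.48 tx 0.225 ty 0.685
0.4 tx 0.264 ty 0.712
0.32 tx 0.305 ty 0.735
0.24 tx 0.347 ty 0.756
0.16 tx 0.391 ty 0.773
0.08 tx 0.436 ty 0.787
-0.0 tx 0.482 ty 0.796
```

apply_moves(targets=[0.0, 0.04, 0, 0, 0, 0, 0, 0, 0.08, 0, 0, 0, 0, 0, 0, 0.12, 0, 0, 0, 0, 0, 0, 0.15, 0, 0, 0, 0, 0, 0, 0.19, 0, 0, 0, 0, 0, 0, 0.24, 0, 0, 0, 0, 0, 0, 0.24, 0, 0, 0, 0, 0])

```text
clock: 27.47
eef_pos: [0.6418, 0.1413, 0.2696]
tool_rot: [-0.503, 0.495, 0.497, 0.505]
ft_force: [1.2, -0.3, 1.2]
grip_width: -0.0002
```

```bash
python3 st.py; python3 - <<'E'
from h import *
snap('w20')
E
```

```text
yaw 90.02 [0.6418 0.1413 0.2696] [ 1.2 -0.3  1.2] [ 0.02 -0.11  0.01] tilt [ 0.015  0.004 -1.   ] j6 0.22
```

View pics/w20.png

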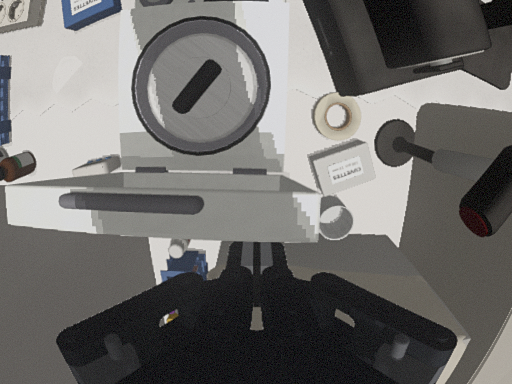

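apply_moves(targets=[0.0, 0.047, 0, 0, 0, 0, 0, 0.005, 0.093, 0, 0, 0, 0, 0, 0.016, 0.139, 0, 0, 0, 0, 0, 0.031, 0.184, 0, 0, 0, 0, 0, 0.05, 0.227, 0, 0, 0, 0, 0, 0.071, 0.269, 0, 0, 0, 0, 0, 0.096, 0.309, 0, 0, 0, 0, 0, 0.124, 0.347, 0, 0, 0, 0, 0, 0.155, 0.382, 0, 0, 0, 0, 0, 0.155, 0.382, 0, 0, 0, 0, 0])

```text
clock: 28.35
eef_pos: [0.5453, 0.1409, 0.2254]
tool_rot: [-0.501, 0.498, 0.499, 0.502]
ft_force: [-0.2, 0.0, -0.8]
grip_width: 0.0001
```

```bash
python3 st.py; python3 - <<'E'
from h import *
snap('w21')
im,d=bot.camera('side'); cv2.imwrite('pics/side3.png',cv2.resize(im[80:240,140:320,::-1],None,fx=3.5,fy=3.5))
E
```

```text
yaw 90.02 [0.5453 0.1409 0.2254] [-0.2  0.  -0.8] [0.01 0.05 0.06] tilt [ 0.007  0.002 -1.   ] j6 0.25
```

View pics/w21.png

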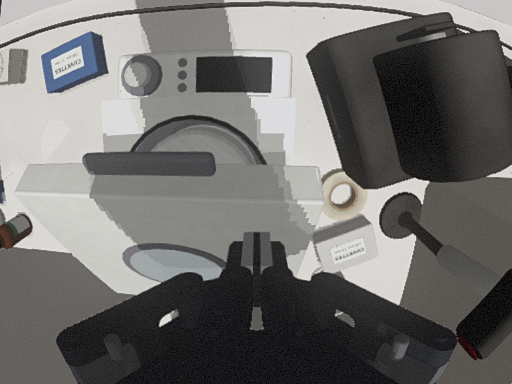

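View pics/side3.png

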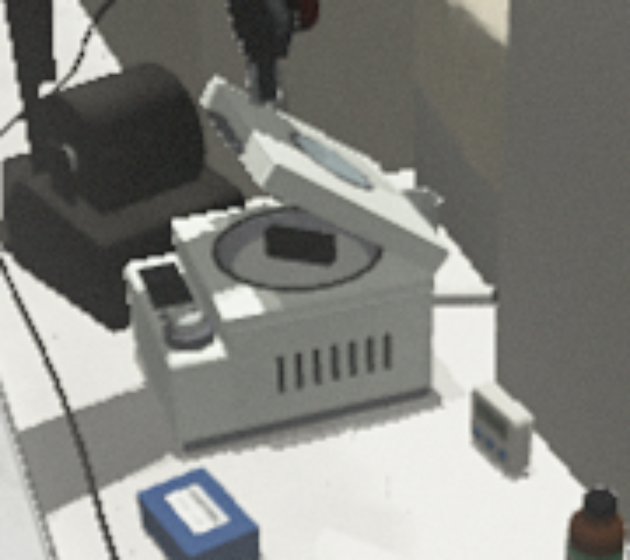

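apply_moves(targets=[0.034, 0.033, 0, 0, 0, 0, 0, 0.07, 0.063, 0, 0, 0, 0, 0, 0.109, 0.09, 0, 0, 0, 0, 0, 0.15, 0.113, 0, 0, 0, 0, 0, 0.19, 0.134, 0, 0, 0, 0, 0, 0.23, 0.151, 0, 0, 0, 0, 0, 0.265, 0.162, 0, 0, 0, 0, 0, 0.295, 0.17, 0, 0, 0, 0, 0, 0.315, 0.174, 0, 0, 0, 0, 0, 0.325, 0.174, 0, 0, 0, 0, 0, 0.33, 0.174, 0, 0, 0, 0, 0, 0.33, 0.174, 0, 0, 0, 0, 0])

```text
clock: 29.45
eef_pos: [0.5035, 0.1408, 0.1454]
tool_rot: [-0.502, 0.497, 0.498, 0.503]
ft_force: [-6.5, -0.7, 17.0]
grip_width: 0.0002
```

```bash
python3 st.py
```

```text
yaw 89.98 [0.5035 0.1408 0.1454] [-6.5 -0.7 17. ] [-0.25  1.4  -0.  ] tilt [ 0.01   0.002 -1.   ] j6 0.27
```

apply_moves(targets=[-0.1, 0, 0, 0, 0, 0, 0, -0.25, 0, 0, 0, 0, 0, 0, -0.4, -0.05, 0.0, 0, 0, 0, 0, -0.5, -0.05, 0, 0, 0, 0, 0, -0.5, -0.05, 0, 0, 0, 0, 0, -0.5, -0.05, 0, 0, 0, 0, 0])

```text
clock: 29.95
eef_pos: [0.5158, 0.1406, 0.2689]
tool_rot: [-0.502, 0.497, 0.498, 0.503]
ft_force: [0.1, 0.6, -0.8]
grip_width: -0.0003
```

```bash
python3 st.py; python3 - <<'E'
from h import *
im,d,T=snap('w22')
for p in [(200,140),(250,140),(150,200),(300,200),(200,230),(130,140)]: print(p,dep('wrist',p,d,T)[0].round(4))
im,d=bot.camera('side'); cv2.imwrite('pics/side4.png',cv2.resize(im[80:240,140:320,::-1],None,fx=3.5,fy=3.5))
E
```

```text
yaw 89.97 [0.5158 0.1406 0.2689] [ 0.1  0.6 -0.8] [ 0.    0.01 -0.02] tilt [ 0.011  0.002 -1.   ] j6 0.27
(200, 140) [0.4737 0.0904 0.1448]
(250, 140) [0.4743 0.1358 0.1443]
(150, 200) [0.5316 0.0362 0.1441]
(300, 200) [ 0.5819  0.2061 -0.0013]
(200, 230) [0.5615 0.086  0.1474]
(130, 140) [0.4712 0.0215 0.1452]
```

View pics/w22.png

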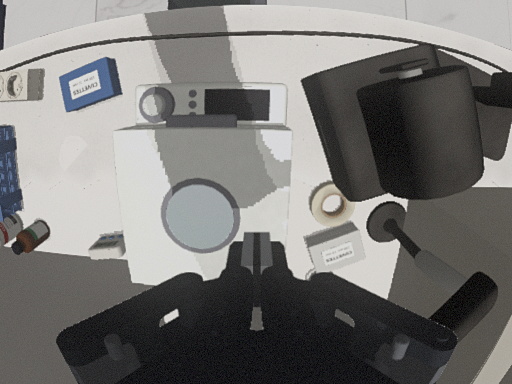

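View pics/side4.png

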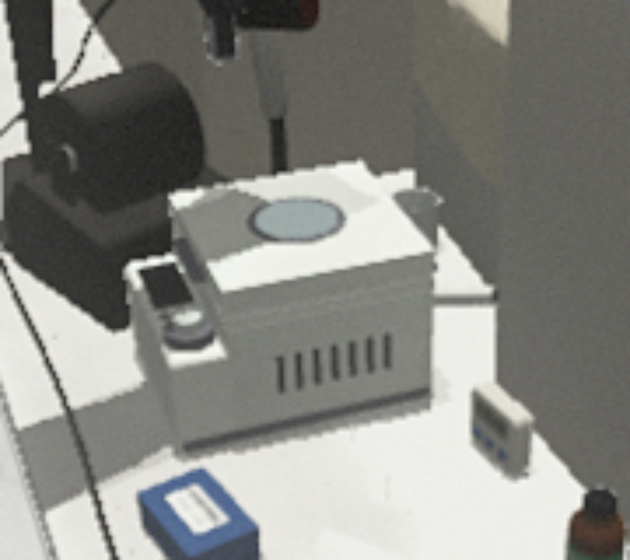

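```bash
python3 - <<'E'
from h import *
im,d,T=load('w22')
cv2.imwrite('pics/w22z.png',cv2.resize(im[70:140,120:220],None,fx=6,fy=6,interpolation=cv2.INTER_CUBIC))
ys,xs=np.mgrid[75:135,125:190]; P=dep('wrist',np.c_[xs.ravel(),ys.ravel()],d,T)
for a,b in [(.108,.116),(.100,.108),(.094,.1)]:
    m=(P[:,2]>a)&(P[:,2]<b)&(P[:,0]<.46); Q=P[m]; print(a,m.sum(),Q.min(0).round(4),Q.max(0).round(4),Q.mean(0).round(4))
# lip
ys,xs=np.mgrid[105:140,140:260]; P=dep('wrist',np.c_[xs.ravel(),ys.ravel()],d,T)
m=(P[:,0]<.461)&(P[:,2]>.118); Q=P[m]; print('lip',m.sum(),Q.min(0).round(4),Q.max(0).round(4))
E
```

```text
0.108 366 [0.4279 0.0225 0.108 ] [0.4512 0.0455 0.1144] [0.4394 0.0345 0.1112]
0.1 587 [0.4201 0.0138 0.1   ] [0.4594 0.0534 0.108 ] [0.4391 0.0362 0.1018]
0.094 54 [0.4209 0.0175 0.094 ] [0.4595 0.0537 0.1   ] [0.4376 0.0472 0.0976]
lip 783 [0.4389 0.0244 0.1243] [0.461  0.1412 0.4101]
```

View pics/w22z.png

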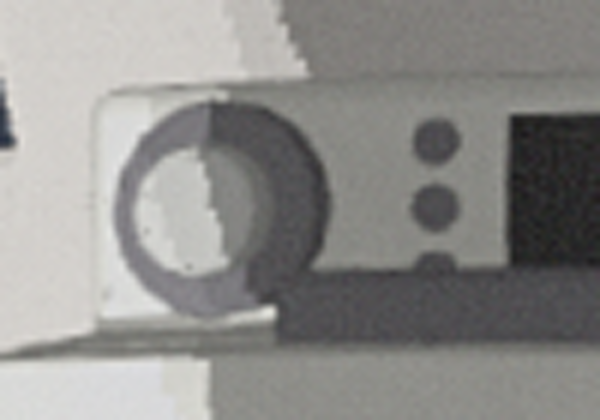

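```bash
python3 - <<'E'
from h import *
cmd([0.437,0.031,0.17],down(np.radians(90)))
E
```

```text
cmd [ 0.382  0.31  -0.437] [-0.001  0.002  0.01 ]
```

apply_moves(targets=[0, 0.1, -0.12, 0, 0, 0.01, 0, 0, 0.2, -0.24, 0, 0, 0.01, 0, 0, 0.31, -0.36, 0, 0, 0.01, 0, 0.1, 0.31, -0.437, 0, 0, 0.01, 0, 0.22, 0.31, -0.437, 0, 0, 0.01, 0, 0.34, 0.31, -0.437, 0, 0, 0.01, 0, 0.382, 0.31, -0.437, 0, 0, 0.01, 0, 0.382, 0.31, -0.437, 0, 0, 0.01, 0])

```text
clock: 30.72
eef_pos: [0.4334, 0.0309, 0.1663]
tool_rot: [-0.498, 0.502, 0.502, 0.498]
ft_force: [-1.2, 0.0, 0.0]
grip_width: -0.0002
```

```bash
python3 st.py; python3 - <<'E'
from h import *
cmd([0.437,0.031,0.114],down(np.radians(90)))
E
```

```text
yaw 89.96 [0.4334 0.0309 0.1663] [-1.2  0.   0. ] [-0.06  0.02 -0.01] tilt [-0.008  0.001 -1.   ] j6 0.07
cmd [ 0.209 -0.016  0.   ] [-0.001  0.002 -0.017]
```

apply_moves(targets=[0.08, -0.014, 0, 0, 0, -0.016, 0, 0.15, -0.014, 0, 0, 0, -0.016, 0, 0.2, -0.014, 0, 0, 0, -0.016, 0, 0.215, -0.014, 0, 0, 0, -0.016, 0, 0.225, -0.014, 0, 0, 0, -0.016, 0, 0.225, -0.014, 0, 0, 0, -0.016, 0])

```text
clock: 31.22
eef_pos: [0.4413, 0.0317, 0.1148]
tool_rot: [-0.502, 0.497, 0.498, 0.503]
ft_force: [-0.3, 0.3, 0.3]
grip_width: 0.0002
```

```bash
python3 st.py
```

```text
yaw 90.0 [0.4413 0.0317 0.1148] [-0.3  0.3  0.3] [0.01 0.04 0.02] tilt [ 0.01   0.002 -1.   ] j6 0.07
```

apply_moves(targets=[0.012, 0, 0, 0, 0, 0, 0, 0.024, 0, 0, 0, 0, 0, 0, 0.032, 0, 0, 0, 0, 0, 0, 0.038, 0, 0, 0, 0, 0, 0, 0.042, 0, 0, 0, 0, 0, 0, 0.042, 0, 0, 0, 0, 0, 0])

```text
clock: 31.72
eef_pos: [0.4425, 0.0317, 0.106]
tool_rot: [-0.503, 0.496, 0.497, 0.504]
ft_force: [-1.9, -0.0, 10.7]
grip_width: -0.0001
```

apply_moves(targets=[0.005, 0, 0, 0, 0, 0, 0, 0.005, 0, 0, 0, 0, 0, 0, -0.06, 0, 0, 0, 0, 0, 0, -0.2, 0, 0, 0, 0, 0, 0, -0.35, 0.05, -0.05, 0, 0, 0, 0, -0.5, 0.1, -0.1, 0, 0, 0, 0, -0.65, 0.15, -0.15, 0, 0, 0, 0, -0.65, 0.15, -0.15, 0, 0, 0, 0, -0.65, 0.15, -0.15, 0, 0, 0, 0])

```text
clock: 32.47
eef_pos: [0.4033, -0.0067, 0.2688]
tool_rot: [-0.503, 0.496, 0.496, 0.505]
ft_force: [-0.1, -1.0, -0.8]
grip_width: -0.0002
```

```bash
python3 st.py; python3 - <<'E'
from h import *
im,d,T=snap('w23')
ys,xs=np.mgrid[0:250,60:480]; P=dep('wrist',np.c_[xs.ravel(),ys.ravel()],d,T)
m=(P[:,2]>.104)&(P[:,2]<.118)&(np.hypot(P[:,0]-.4395,P[:,1]-.034)<.011); print('key',m.sum(),np.median(P[m][:,2]) if m.any() else '')
m=(P[:,2]>.135)&(P[:,2]<.16)&(P[:,0]>.465)&(P[:,0]<.49)&(P[:,1]>0.01)&(P[:,1]<.16); print('lid front',m.sum(),np.median(P[m][:,2]) if m.any() else '')
m=(P[:,2]>.13)&(P[:,2]<.16)&(P[:,0]>.60)&(P[:,0]<.63)&(P[:,1]>0.01)&(P[:,1]<.16); print('lid back',m.sum(),np.median(P[m][:,2]) if m.any() else '')
im,d=bot.camera('side'); cv2.imwrite('pics/side5.png',im[:,:,::-1])
E
```

```text
yaw 89.92 [ 0.4033 -0.0067  0.2688] [-0.1 -1.  -0.8] [-0.03  0.02 -0.02] tilt [ 0.016  0.001 -1.   ] j6 -0.02
key 279 0.11115161793768896
lid front 1016 0.1447627150341562
lid back 0
```

View pics/side5.png

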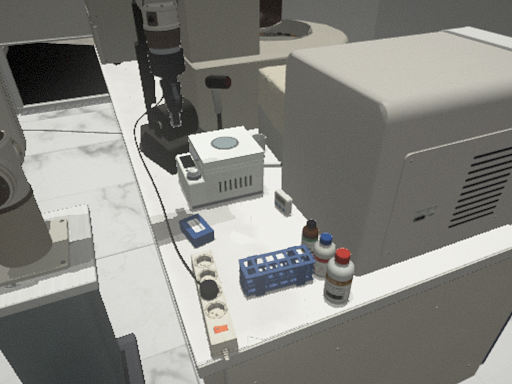

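```bash
python3 -c "
from workcell import bot
print(bot.job_done())"
```

```text
the job is handed in; nothing more can be done
None
```

The centrifuge is loaded, covered, shut and started, and I handed the job in after about 32 s on the robot's clock; no verdict was reported.

- **Tubes:** There was one sample (purple cap). I put it in one rotor sleeve and the balance tube straight across from it. Both cap tops measured about 0.101 m, against 0.102 m for fully seated.
- **Cover:** I lowered it onto the cross pin, where it stopped about 6 mm above its seat, and turned it clockwise about 66°. It then dropped to the expected height. After I let go, the bar measured about 66° from the pin, with its top at about 0.135 m against the expected 0.136 m.
- **Lid:** I pushed it down from behind in small steps. It ended at a tool height of 0.1454 m under 17 N, and its top later measured 0.1447 m against the given 0.146 m. I take the difference as the camera reading about 1 mm low.
- **Start key:** I pressed it once with the lid shut, to about 6 mm of travel at 10.7 N. It had sprung back afterwards (top at 0.111 m).
- **End state:** The bottles and the timer are still standing, and the arm is clear of everything.

One check gave no result: I had no reading of the lid's rear part in the last picture, so its final height there is unconfirmed.

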